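Take the duplexer out of the module row and set it in the tuning jig

ROBOT

A 7-joint arm with a two-finger parallel gripper is mounted at the origin on the work surface. World frame = base frame: x ahead of the robot, y to its left, z up, the work surface at z = 0. Lengths are in m, angles in rad, forces in N, time in s.
With the tool pointing down it reaches from about 0.4 to 0.85 m from the base axis. Payload 10.4 kg.
Tool frame: the origin (TCP) lies at the very end of the fingers, on their centre line; the grasp point (between the pads) lies 19 mm behind it; z points along the fingers, y is the direction in which the jaws open and shut (so a half turn about z gives the same grasp; the last joint's range is limited). The gripper opens to 87 mm and grips with 3 to 60 N. Pads are 19 mm wide; open, the fingers measure 117 mm over their backs; the gripper's body (75 mm by 190 mm) begins 51 mm behind the grasp point.
Start: joints at [1.195, 0.332, -0.065, 1.46, 0.022, 1.35, -0.088], TCP at [0.216, -0.587, 0.223] pointing down, gripper open.
Joint ranges: [-2.6, 2.6], [-0.5, 2.12], [-1.47, 1.34], [0.16, 2.42], [-1.27, 4.41], [0.06, 2.06], [-2.6, 2.6]. Speed limits (rad/s): [2.22, 2.22, 2.79, 2.79, 3.14, 3.14, 3.14].

INTERFACE

Orientations are given as a unit quaternion [x, y, z, w].
In Python, from bench import r, eyes, job gives the robot as it stands. The module is installed in compiled form; this text tells all that it offers.
- The arm moves only by the tool play_rows, never from a script. Its argument "motion" is a list of rows, each a list of 7 numbers: the shift along the tool's x, y, z as a fraction of full scale, then the turn, a rotation vector about the tool's x, y, z as a fraction of full scale, then the opening in per cent of the stroke, from 0 (shut) to 100 (fully open). A call has 1 to 5 rows; each row is the pose to reach, as a shift and turn from the pose commanded when the call began, along the tool's axes at that moment; what a row does not reach only later rows make up. Full scale, the value 1, is 0.2 m for a shift and 90 degrees for a turn. A row lasts 1/8 s, in which the tool goes at most 62.5 mm and 10.7 degrees, less where a joint would pass 70% of its speed; a pose out of reach is approached as far as the arm can. A call with a number of a shift or a turn outside -1 to 1 is refused whole. A call with a gripper value outside its range is refused whole. The fingers move at their own pace and stop on an object; "squeeze" is the grip in N (left out, the last holds). Time passes only in rows, so rows that repeat a pose let the fingers close. It gives the time, the measured TCP pose, the force and the opening at its end, in the units of the state.
- r.read_state(): the state, without advancing time (a new reading comes with each control period).
- eyes.camera(name): name is "scene" or "top"; returns a dict with "image" (400x640x3 uint8, red, green, blue), "mtx" (3x3 intrinsics, pixels), "dist" ([k1, k2, p1, p2, k3] as OpenCV has them; the pictures are not rectified), "R" (3x3) and "t" (3): a world point X has camera coordinates R X + t. Camera axes: x right, y down, z forward; pixel columns grow to the right and rows downward; lengths in m; the calibration is good to about 2 mm. A picture is of the moment at which its call begins. There is no depth.
- job.close_job(): hands the job in, once; it reports no verdict.
Trained networks look in a picture, given as the dict that the camera call returned (one of the last four; its "shot" number tells which), for a name from the list of things; names that differ only in an ending like _2 or _b are one class to them, and where a whole thing is asked for, a point or a joint stands for the part that bears it (a point fixed in the world has none). Each returns a list of dicts, best first, with "p" (0 to 1); they miss things now and then, are a little off and sometimes report something else, mostly with a low value. They report only what shows in the picture. A call takes as long as a camera call. They do not tell look-alikes from the thing itself.
- eyes.regions_of(picture, label): "region" (400x640 bool, what is visible of it) and "xy" ([column, row] in pixels, amid what is visible of it).
- eyes.landmark_of(picture, label): "xy" ([column, row] in pixels: a listed point, or the origin of a listed thing).
The state is a dict: "time": time; "joint_positions": joint angles; "joint_vel": joint speeds; "joint_torque": joint torques, N m; "ee_pos": TCP position; "eef_rot": TCP orientation; "ft_force": force on the tool from outside, world axes, zero at the start; "torque": the same for the moment, N m; "width": finger opening in m.
Only numpy, scipy, OpenCV 4.12 (cv2) and the standard library are available. Lean on these libraries where they do the work, as an engineer would, in place of code of your own. Each camera call takes 0.05 s, during which the arm holds its last target. There are 200 camera calls.

TASK

One module in the tightly packed row is a duplexer: it has three connectors on its front, two side by side above one, where the others have two. Take it by its handle, tilt its top out from under the shelf while its foot still stands behind the rack's front lip, then lift it out, never letting it drop. Stand it fully home in the frame of the tuning jig with its connectors on the side of the low bar, let go, and leave the other modules standing in their places and the rest of the bench undisturbed.

Things in the scene. Friction and masses are not known exactly. Their poses are not given: they have to be found in the camera images.
- duplexer: Loose RF module, 0.4 to 0.65 kg: aluminium body 90 (x) x 48 (y) x 130 (z) mm, dark bow handle on top (165 mm in all). Origin: centre of its underside; z up, front faces -x. Connectors, 16 mm thick, stick out 24 mm in front: one 36 mm up, two 104 mm up at y = +-11.5 mm. In one of the three inner places of the row, 2 mm from its neighbours. Centre of mass about 67 mm up.
- duplexer_handle (a point): Point on the axis of the duplexer's handle bar, in its front part: 28 mm before the module's centre (17 mm behind its front face), 159 mm above its underside. The bar is round, 12 mm thick, lies along the module's x from 40 mm before to 14 mm behind its centre, on two 12 mm legs near its ends, with 23 mm free under it. Neighbouring handles stand 50 mm to either side.
- duplexer_foot (a point): Middle of the duplexer's front lower edge, about which it tips outward (top towards its -x). It balances at about 33 degrees; let go before that, it falls back. The round handle bar can turn a little between the finger pads as the module tips.
- filter_a: Aluminium module like the duplexer (same 90 x 48 x 130 mm body, bow handle and mass), but with only two connectors on its front, one above the other, on the centre line. Origin: centre of its underside; z up, front faces its -x. Must stay standing in the rack.
- filter_b: Aluminium module like the duplexer (same 90 x 48 x 130 mm body, bow handle and mass), but with only two connectors on its front, one above the other, on the centre line. Origin: centre of its underside; z up, front faces its -x. Must stay standing in the rack.
- filter_c: Aluminium module like the duplexer (same 90 x 48 x 130 mm body, bow handle and mass), but with only two connectors on its front, one above the other, on the centre line. Origin: centre of its underside; z up, front faces its -x. Must stay standing in the rack.
- filter_d: Aluminium module like the duplexer (same 90 x 48 x 130 mm body, bow handle and mass), but with only two connectors on its front, one above the other, on the centre line. Origin: centre of its underside; z up, front faces its -x. Must stay standing in the rack.
- rack: Fixed two-tier bench rack. Origin: at bench level, in the plane of the modules' front faces, mid-row; open front faces -x, five places along y at -100, -50, 0, 50, 100 mm, z up. The modules stand on its lower floor, 15 mm above the bench, x from -35 to 115 mm, y +-150 mm. Four round posts 22 mm thick carry the upper shelf, the front ones at x = 42, y = +-142 mm.
- rack_shelf (a point): Middle of the lower front edge of the rack's upper shelf, 194 mm above the bench (14 mm above the handles), 25 mm behind the modules' front faces, so the front ends of modules and handles are open above. The shelf is 23 mm thick, 330 mm long, 112 mm deep; black bins on it reach 289 mm above the bench, their fronts 4 mm behind its edge. A vertical tool at a handle runs into shelf and bins.
- rack_lip (a point): Middle of the top of the front lip: a rail 12 mm high above the rack's floor and 6 mm thick along the whole row; its inner face is 6 mm before the modules' front faces. A like stop stands 3 mm behind the row.
- jig: Fixed tuning jig: aluminium base plate 150 x 110 mm, upper face 15 mm above the bench, with a rectangular locating frame of black plastic. Origin: at bench level under the centre of the frame; its front faces -x. Inside the frame 98 (x) x 56 (y) mm, i.e. 4 mm play on each side of the module. The two sides and the back stand 20 mm above the plate, the front bar only 6 mm (the lower connector passes above it).
- jig_floor (a point): Centre of the floor inside the jig's frame (upper face of the base plate, 15 mm above the bench).
- screwdriver: Bystander: screwdriver 200 mm long lying on the bench in front of the work, up to 35 mm high.
- bottle: Bystander: white bottle 56 mm thick, 150 mm high, standing on the left of the work. Origin under its centre.
- dummy_load: Bystander: finned metal load 70 x 56 x 46 mm on the bench. Origin under its centre.
Things that resemble listed ones, but are neither listed nor needed, are in the scene too. Leave any pink look-alike of the jig alone.

How it is judged:
On the way, in this order (a step that is already met when the one before it is completed fails the run):
1. held by its handle, the duplexer is tilted out by at least 15 degrees, its top forward, its front lower edge still standing behind the lip (less than 15 mm above the rack's floor) (distance between the grasp point and duplexer_handle below 0.05 m and contact force between the fingers and duplexer above 0.3 N and angle between duplexer's own z axis and vertical above 0.26 rad and z of duplexer_foot in the frame of rack below 0.03 m and x of duplexer_foot in the frame of rack between -0.02 and 0.03 m and x of duplexer_handle in the frame of rack below -0.015 m), for 0.1 s.
2. it is lifted out over the lip to the front of the row (z of duplexer_foot in the frame of rack above 0.03 m and x of duplexer in the frame of rack below -0.02 m), for 0.1 s.
At the end, for the whole second after the job is handed in: The duplexer rests, released, in the jig's frame: within 10 mm of its centre in x and y, underside under 4 mm above the jig's floor, within 3 degrees of upright and 11 of the jig's direction, connectors at the low bar; the other modules within 5 degrees of upright and 20 mm of their places (x of duplexer in the frame of jig between -0.01 and 0.01 m and y of duplexer in the frame of jig between -0.01 and 0.01 m and z of duplexer in the frame of jig below 0.019 m and angle between duplexer's own z axis and vertical below 0.05 rad and angle between the x axis of duplexer and the x axis of jig, either way round below 0.2 rad and x of duplexer_handle in the frame of jig below 0 m and linear speed of duplexer below 0.02 m/s and angular speed of duplexer below 0.1 rad/s and angle between each of filter_a, filter_b, filter_c, filter_d's own z axis and vertical below 0.08 rad and distance of each of filter_a, filter_b, filter_c, filter_d from where it was at the start of the episode below 0.02 m); the robot touches nothing.
It fails at once if the duplexer is dropped: it moves faster than 0.4 m/s untouched by the fingers (contact force between the fingers and duplexer below 0.2 N and linear speed of duplexer above 0.4 m/s).
It fails at once if another module is pulled more than 30 mm out of place or tipped by more than 15 degrees (distance of any of filter_a, filter_b, filter_c, filter_d from where it was at the start of the episode above 0.03 m or angle between any of filter_a, filter_b, filter_c, filter_d's own z axis and vertical above 0.26 rad).
It fails at once if a bystander (screwdriver, bottle, load) is moved by more than 30 mm (distance of any of screwdriver, bottle, dummy_load from where it was at the start of the episode above 0.03 m).
It also fails if it takes over 53 s, if anything falls off the work surface, if the arm or the gripper's body presses on something with over 40 N, if the wrist force passes 120 N, or if a joint passes its speed limit or range.

## Working session

There is one attempt and no reset: what is moved stays moved. The work goes in short steps, Python scripts to look and compute and a tool call to move; the robot and the scene stay as the last step left them, time stands still between calls to the robot, and variables do not carry over. Pictures are saved under pics/ and viewed, about 8 in all and at most 12, crops included, and the job is handed in when it is done.

Besides the shell and the picture viewer there is one more tool, called after "Emit:" as name(argument=value, ...) on one line, values as JSON. play_rows: Moves the arm, as the interface text tells. Shift numbers are shares of 0.2 m and turn numbers shares of 90 degrees, none past 1 either way. Its arguments: {"type":"object","properties":{"motion":{"type":"array","items":{"type":"array","items":{"type":"number"}}},"squeeze":{"type":"number"}},"required":["motion"]}

```bash
mkdir -p pics
python3 - <<'E'
from bench import r, eyes, job
import cv2, numpy as np
s=r.read_state(); print(s['time'],s['ee_pos'],s['eef_rot'],s['width'])
for n in('scene','top'):
    p=eyes.camera(n); cv2.imwrite(f'pics/{n}0.png',p['image'][:,:,::-1]); print(n,p['mtx'].tolist(),p['dist'],p['R'].tolist(),p['t'])
    for l in['duplexer','duplexer_handle','filter_a','rack','rack_shelf','rack_lip','jig','jig_floor','screwdriver','bottle','dummy_load']:
        print(l,[(np.round(d['xy']).tolist(),round(d['p'],2)) for d in eyes.landmark_of(p,l)[:6]])
E
```

```text
0.0 [ 0.21578229 -0.58615362  0.22178408] [ 9.84485559e-01  1.75464223e-01 -1.49787006e-04 -6.84759165e-04] 0.0869321660549318
scene [[426.58898343189855, 0.0, 317.73698827961755], [0.0, 426.58898343189855, 198.2133176577304], [0.0, 0.0, 1.0]] [-0.05297097  0.          0.          0.          0.        ] [[0.999540434977584, 0.02762553192174199, 0.012479937133756783], [0.02832996528439712, -0.7048125051377737, -0.7088277263682626], [-0.010785727226597179, 0.7088555301240563, -0.705271228323357]] [-0.57399716  0.07456899  1.33916306]
duplexer []
duplexer_handle [([348.0, 154.0], 0.59)]
filter_a [([355.0, 200.0], 0.72), ([359.0, 212.0], 0.7)]
rack [([340.0, 192.0], 0.92), ([273.0, 226.0], 0.28)]
rack_shelf [([353.0, 149.0], 0.59)]
rack_lip [([338.0, 187.0], 0.96)]
jig [([270.0, 279.0], 0.95), ([343.0, 286.0], 0.57)]
jig_floor [([269.0, 276.0], 0.97)]
screwdriver [([272.0, 225.0], 0.58)]
bottle [([301.0, 139.0], 0.68)]
dummy_load [([272.0, 384.0], 0.93)]
top [[400.29630608533586, 0.0, 319.76276509813727], [0.0, 400.29630608533586, 198.13887433168568], [0.0, 0.0, 1.0]] [-0.05255167  0.  
[... 218 characters left out ...]
6931429, -0.9962509445165092]] [0.0096407  0.58779711 1.31530543]
duplexer [([272.0, 170.0], 0.63)]
duplexer_handle [([266.0, 167.0], 0.63)]
filter_a [([285.0, 169.0], 0.73), ([258.0, 173.0], 0.72), ([242.0, 173.0], 0.66), ([303.0, 165.0], 0.5)]
rack [([274.0, 178.0], 0.97), ([242.0, 173.0], 0.7)]
rack_shelf [([266.0, 169.0], 0.67)]
rack_lip [([272.0, 183.0], 0.88), ([271.0, 185.0], 0.71), ([300.0, 165.0], 0.3)]
jig [([382.0, 178.0], 0.8), ([380.0, 241.0], 0.8)]
jig_floor [([382.0, 240.0], 0.8), ([384.0, 176.0], 0.64), ([466.0, 229.0], 0.24)]
screwdriver [([324.0, 246.0], 0.6)]
bottle [([188.0, 224.0], 0.89)]
dummy_load [([466.0, 227.0], 0.74), ([274.0, 181.0], 0.64), ([266.0, 168.0], 0.62)]
```

Run:
```python
import cv2, numpy as np
a=cv2.imread('pics/scene0.png');b=cv2.imread('pics/top0.png')
def c(i,x,y,w,h,o): cv2.imwrite(o,cv2.resize(i[y:y+h,x:x+w],(800,600),interpolation=cv2.INTER_CUBIC))
c(a,220,100,200,150,'pics/s1.png'); c(b,150,100,320,240,'pics/t1.png')
```

```text
(no output)
```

View pics/scene0.png

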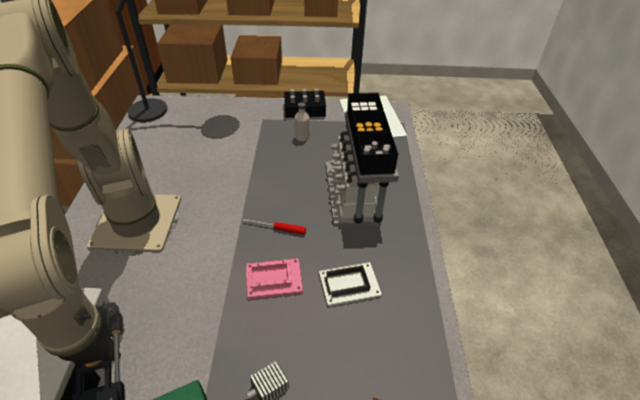

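View pics/t1.png

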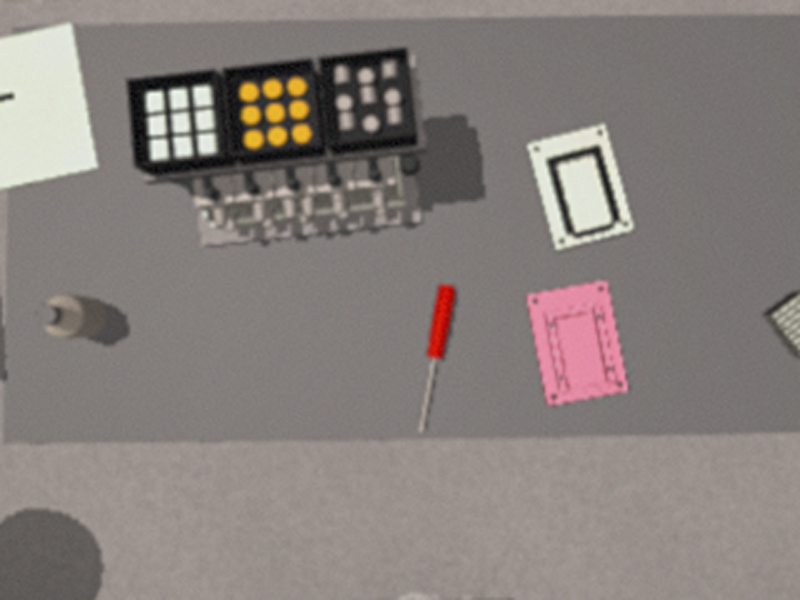

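View pics/s1.png

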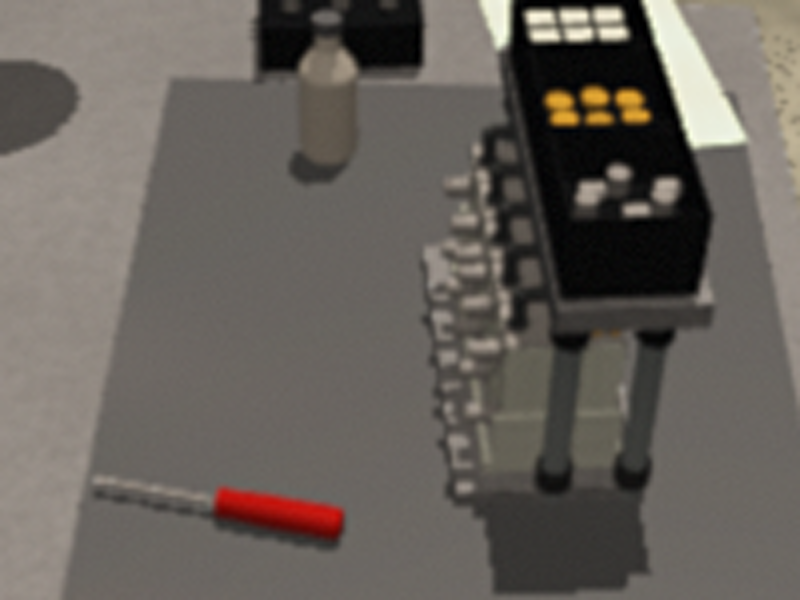

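The scene shows the bench: rack at (350,170), screwdriver (275,227), pink decoy jig (273,278), real jig (350,284), bottle (301,125). In the top crop the five handles are at (207,185), (250,180), (291,172), (333,170) and (375,165). The middle or fourth handle is a candidate for the duplexer, so I'll check that in a close crop.

```bash
cat > h.py <<'E'
import cv2, numpy as np
from bench import r, eyes, job
from scipy.spatial.transform import Rotation as Ro
def ray(p,uv):
    q=cv2.undistortPoints(np.array([[uv]],float),p['mtx'],p['dist'])[0,0]
    d=p['R'].T@np.array([q[0],q[1],1]); o=-p['R'].T@p['t']; return o,d
def onz(p,uv,z):
    o,d=ray(p,uv); return o+d*(z-o[2])/d[2]
def proj(p,X):
    return cv2.projectPoints(np.atleast_2d(np.array(X,float)),cv2.Rodrigues(p['R'])[0],p['t'],p['mtx'],p['dist'])[0][:,0]
def crop(p,x,y,w,h,o,s):
    cv2.imwrite(o,cv2.resize(p['image'][y:y+h,x:x+w,::-1],None,fx=s,fy=s,interpolation=cv2.INTER_CUBIC))
E
python3 - <<'E'
from h import *
p=eyes.camera('top')
b=p['image']
for z,uvs in((.174,[(207,190),(250,184),(291,178),(333,174),(375,170)]),(.15+.0,[(265,205)])):
    for u in uvs: print(u,onz(p,(150+u[0]/2.5,100+u[1]/2.5),z).round(3))
print('lip ends',[onz(p,(150+u[0]/2.5,100+u[1]/2.5),.027).round(3) for u in((201,242),(421,220))])
print('jig frame',[onz(p,(150+u[0]/2.5,100+u[1]/2.5),.035).round(3) for u in((549,155),(604,147),(628,226),(573,237))])
print('plate',[onz(p,(150+u[0]/2.5,100+u[1]/2.5),.015).round(3) for u in((529,144),(606,125),(634,232),(556,249))])
c1=cv2.resize(b[160:204,218:328,::-1],None,fx=7,fy=7,interpolation=cv2.INTER_CUBIC)
q=eyes.camera('scene')
c2=cv2.resize(q['image'][125:230,320:362,::-1],None,fx=7,fy=7,interpolation=cv2.INTER_CUBIC)
c2=cv2.rotate(c2,cv2.ROTATE_90_CLOCKWISE)
w=max(c1.shape[1],c2.shape[1]); f=lambda c:cv2.copyMakeBorder(c,0,0,0,w-c.shape[1],cv2.BORDER_CONSTANT)
cv2.imwrite('pics/c1.png',np.vstack([f(c1),f(c2)])[:600])
E
```

```text
(207, 190) [0.646 0.26  0.174]
(250, 184) [0.652 0.208 0.174]
(291, 178) [0.659 0.159 0.174]
(333, 174) [0.663 0.108 0.174]
(375, 170) [0.667 0.058 0.174]
(265, 205) [0.63  0.194 0.15 ]
lip ends [array([0.597, 0.3  , 0.027]), array([0.622, 0.004, 0.027])]
jig frame [array([ 0.706, -0.169,  0.035]), array([ 0.716, -0.243,  0.035]), array([ 0.609, -0.272,  0.035]), array([ 0.595, -0.198,  0.035])]
plate [array([ 0.725, -0.145,  0.015]), array([ 0.75 , -0.251,  0.015]), array([ 0.602, -0.284,  0.015]), array([ 0.581, -0.177,  0.015])]
```

View pics/c1.png

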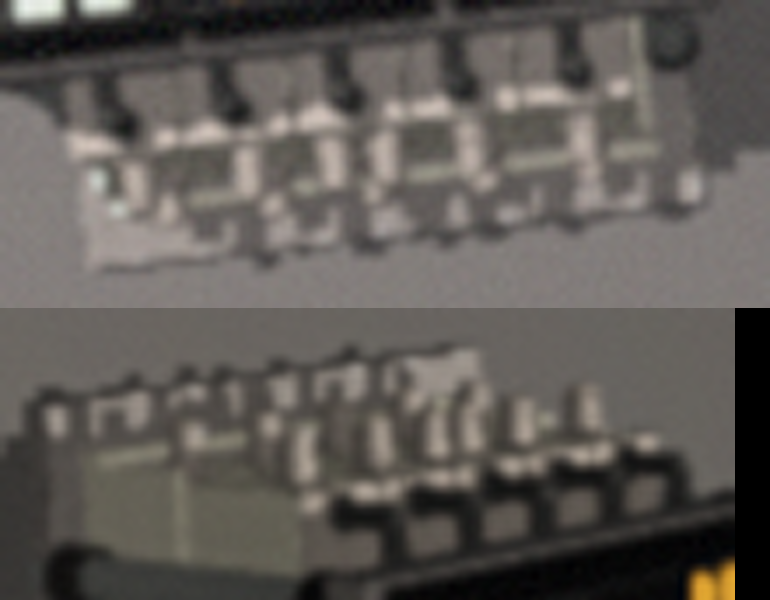

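The close crop settles it. The upper connectors (top crop) are at x=132, 245, 330 + 385, 470 and 582, so the third (middle) module has the pair, and the scene crop agrees (438 and 470). Candidates were the inner handles at top px (250,180), (291,172) and (333,170) of the earlier crop; I choose the middle one. Next I'll fit the rack and jig poses.

```bash
cat > fit.py <<'E'
from h import *
from scipy.optimize import least_squares
T=eyes.camera('top');S=eyes.camera('scene')
ct=lambda x,y:(218+x/7,160+y/7)
cs=lambda x,y:(320+(y-308)/7,125+(735-x)/7)
obs=[]
for (x,y),Y in zip([(90,268),(705,205)],(.15,-.15)): obs.append((T,ct(x,y),(-.035,Y,.015)))
for (x,y),Y in zip([(35,400),(480,350)],(-.15,.15)): obs.append((S,cs(x,y),(-.035,Y,.015)))
Ys=[.1,.05,.0115,-.0115,-.05,-.1]
for (x,y),Y in zip([(135,208),(248,195),(330,188),(388,182),(470,182),(585,172)],Ys): obs.append((T,ct(x,y),(-.024,Y,.119)))
for (x,y),Y in zip([(305,425),(380,415),(438,400),(470,395),(520,400),(587,385)],Ys[::-1]): obs.append((S,cs(x,y),(-.024,Y,.127)))
for (x,y),Y in zip([(122,135),(235,122),(347,110),(460,98),(577,84)],(.1,.05,0,-.05,-.1)): obs.append((T,ct(x,y),(.005,Y,.147)))
def W(q,P): 
    c,s=np.cos(q[2]),np.sin(q[2]); return [q[0]+c*P[0]-s*P[1],q[1]+s*P[0]+c*P[1],P[2]]
f=lambda q:np.concatenate([proj(c,W(q,P))[0]-uv for c,uv,P in obs])
a=least_squares(f,[.65,.16,.09],loss='soft_l1'); print('rack',a.x.round(4)); print(a.fun.reshape(-1,2).round(1).tolist() if 0 else f(a.x).reshape(-1,2).round(1).tolist())
for n,c in(('T',T),('S',S)):
  for l in('jig','jig_floor','rack_lip','rack_shelf','duplexer_handle','rack'):
    z={'jig':0,'jig_floor':.015,'rack_lip':.027,'rack_shelf':.194,'duplexer_handle':.174,'rack':0}[l]
    print(n,l,[(np.round(d['xy']).tolist(),onz(c,d['xy'],z).round(3).tolist(),round(d['p'],2)) for d in eyes.landmark_of(c,l)[:3]])
a=cv2.resize(T['image'][145:205,355:410,::-1],None,fx=7,fy=7,interpolation=cv2.INTER_CUBIC)
b=cv2.resize(S['image'][255:310,312:388,::-1],None,fx=7,fy=7,interpolation=cv2.INTER_CUBIC)[:420]
b=cv2.resize(b,(385,280))
o=np.zeros((420,780,3),np.uint8);o[:,:385]=a;o[:280,390:775]=b
b=cv2.resize(S['image'][255:310,312:388,::-1],None,fx=5,fy=5,interpolation=cv2.INTER_CUBIC);o[:275,390:770]=b
cv2.imwrite('pics/j1.png',o)
E
python3 fit.py
```

```text
rack [0.6428 0.1573 0.0863]
[[-0.7, -0.5], [-0.4, -0.6], [-0.3, -1.6], [-0.1, -0.2], [0.9, 0.0], [0.7, 0.3], [1.2, -0.0], [0.2, 0.1], [0.7, -1.2], [0.2, -1.4], [-0.2, -0.5], [-0.3, -0.8], [0.8, -0.7], [0.9, -0.8], [-0.8, -1.3], [0.1, -1.2], [0.1, 0.1], [0.2, 0.3], [0.4, 0.4], [0.5, 0.4], [-0.0, 0.7]]
T jig [([383.0, 240.0], [0.443, -0.213, 0.0], 0.7), ([273.0, 185.0], [0.637, 0.16, 0.0], 0.4), ([272.0, 171.0], [0.688, 0.163, 0.0], 0.34)]
T jig_floor [([381.0, 240.0], [0.443, -0.203, 0.015], 0.95), ([385.0, 174.0], [0.667, -0.223, 0.015], 0.92), ([266.0, 168.0], [0.694, 0.182, 0.015], 0.38)]
T rack_lip [([274.0, 187.0], [0.628, 0.154, 0.027], 0.94)]
T rack_shelf [([268.0, 165.0], [0.674, 0.152, 0.194], 0.74), ([258.0, 173.0], [0.651, 0.18, 0.194], 0.44)]
T duplexer_handle [([265.0, 165.0], [0.678, 0.163, 0.174], 0.81)]
T rack [([276.0, 177.0], [0.666, 0.151, 0.0], 0.56)]
S jig [([344.0, 287.0], [0.654, -0.217, 0.0], 0.91), ([270.0, 282.0], [0.446, -0.208, 0.0], 0.6)]
S jig_floor [([268.0, 276.0], [0.442, -0.197, 0.015], 0.93), ([346.0, 285.0], [0.656, -0.221, 0.015], 0.84)]
S rack_lip [([338.0, 188.0], [0.636, 0.153, 0.027], 0.86)]
S rack_shelf [([354.0, 152.0], [0.678, 0.139, 0.194], 0.89), ([340.0, 187.0], [0.635, -0.018, 0.194], 0.4)]
S duplexer_handle [([338.0, 188.0], [0.629, -0.003, 0.174], 0.72), ([350.0, 154.0], [0.667, 0.153, 0.174], 0.48)]
S rack [([339.0, 192.0], [0.641, 0.162, 0.0], 0.66)]
```

View pics/j1.png

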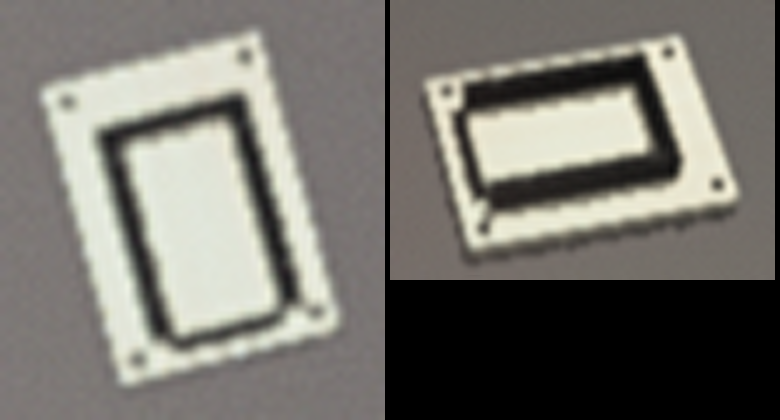

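The jig crop shows the low bar at the bottom in the top view and at the left in the scene view, i.e. on the robot side, so the jig's front is -x. Next come the jig centre and the first move.

```bash
cat > jig.py <<'E'
from h import *
T=eyes.camera('top');S=eyes.camera('scene')
e=[(T,(146,235),7,.035,1,.028),(T,(261,214),7,.015,1,-.028),(T,(180,129),7,.015,0,.049),(T,(228,322),7,.021,0,-.049),
(S,(256,118),5,.015,0,.049),(S,(85,148),5,.021,0,-.049),(S,(175,165),5,.035,1,-.028),(S,(170,100),5,.015,1,.028)]
psi=.219;R=np.array([[np.cos(psi),-np.sin(psi)],[np.sin(psi),np.cos(psi)]])
v=[]
for c,u,k,z,ax,off in e:
    o=(355,145) if c is T else (312,255)
    X=onz(c,(o[0]+u[0]/k-.4,o[1]+u[1]/k-.4),z)[:2]; l=R.T@X; v.append((ax,l[ax]-off)); print('TS'[c is S],ax,off,(l[ax]-off).round(4))
m=[np.mean([b for a,b in v if a==k]) for k in(0,1)]; print('jig c',R@m)
pl=[[onz(T,(355+x/7,145+y/7),.015)[:2] for x,y in((42,88),(262,32),(340,322),(122,382))]]
p=np.array(pl[0]); print(p.round(3).tolist(),p.mean(0),np.arctan2(*(p[0]-p[3])[::-1]),np.arctan2(*(p[1]-p[2])[::-1]))
E
python3 jig.py
cat > plan.py <<'E'
# target tool pose: grasp point, yaw, tilt from vertical(forward) -> move in current tool axes (units)
from h import *
def tool(yaw,th):
    # z=(sin th,0,-cos th), y across
    z=np.array([np.sin(th),0,-np.cos(th)]);y=np.array([0,-1.,0]);x=np.cross(y,z)
    return Ro.from_euler('z',yaw)*Ro.from_matrix(np.c_[x,y,z])
def rel(g,yaw,th,p0=None,q0=None):
    s=r.read_state()
    p0=np.array(s['ee_pos']) if p0 is None else p0; A=Ro.from_quat(s['eef_rot']) if q0 is None else q0
    B=tool(yaw,th)
    tcp=np.array(g)+.019*B.as_matrix()[:,2]
    d=A.inv().apply(tcp-p0)/.2; t=(A.inv()*B).as_rotvec()/(np.pi/2)
    return np.round(np.r_[d,t],4).tolist()
RK=(.6428,.1573,.0863)
def rw(x,y,z,k=RK): c,s=np.cos(k[2]),np.sin(k[2]);return [k[0]+c*x-s*y,k[1]+s*x+c*y,z]
E
python3 - <<'E'
from plan import *
s=r.read_state();print(s['ee_pos'],Ro.from_quat(s['eef_rot']).as_matrix().round(2).tolist(),s['time'])
print(rel(rw(-.12,0,.33),RK[2],np.radians(45)), rw(.017,0,.174))
print(rel([.45,-.2,.35],RK[2],np.radians(45)))
E
```

```text
T 1 0.028 -0.3519
T 1 -0.028 -0.3562
T 0 0.049 0.5945
T 0 -0.049 0.5952
S 0 0.049 0.5963
S 0 -0.049 0.5957
S 1 -0.028 -0.3507
S 1 0.028 -0.3521
jig c [ 0.6578125  -0.21493544]
[[0.725, -0.142], [0.751, -0.251], [0.608, -0.284], [0.581, -0.177]] [ 0.66656436 -0.21364338] 0.23800084372389138 0.2280442694863
[ 0.21600868 -0.58650621  0.22256798] [[0.94, 0.35, 0.0], [0.35, -0.94, -0.0], [0.0, 0.0, -1.0]] 2.1
[2.7737, -2.8927, -0.4702, -0.0666, 0.497, 0.1609] [np.float64(0.6597367339151419), np.float64(0.15876527959369016), 0.174]
[1.8305, -1.3914, -0.5701, -0.0666, 0.497, 0.1609]
```

Emit:
play_rows(motion=[[0.9,-0.95,-0.5,0,0,0,42],[0.9,-0.95,-0.5,0,0,0,42],[0.9,-0.95,-0.5,0,0,0,42],[0.9,-0.95,-0.5,0,0,0,42],[0.9,-0.95,-0.5,0,0,0,42]], squeeze=10)

```text
time: 2.72
ee_pos: [0.3209, -0.3433, 0.3244]
eef_rot: [0.984, 0.177, 0.001, 0.001]
ft_force: [-0.3, -0.6, -0.5]
width: 0.0452
```

Emit:
play_rows(motion=[[0.9,-0.95,-0.1,0,0,0,42],[0.9,-0.95,-0.1,0,0,0,42],[0.9,-0.95,-0.1,0,0,0,42],[0.9,-0.95,-0.1,0,0,0,42],[0.9,-0.95,-0.1,0,0,0,42]])

```text
time: 3.35
ee_pos: [0.4237, -0.1014, 0.3433]
eef_rot: [0.984, 0.179, 0.001, 0.0]
ft_force: [0.1, -1.2, 1.2]
width: 0.0367
```

Run:
```python
from plan import *
s=r.read_state();print(s['ee_pos'],s['width'],s['time'],s['joint_positions'],s['ft_force'])
print(rel(rw(-.10,0,.30),RK[2],np.radians(45)))
```

```text
[ 0.42369993 -0.10140495  0.34331074] 0.03672216609500364 3.35 [ 0.74413247 -0.11451504 -0.54988093  1.68914315 -0.05957933  1.548651
 -1.01307032] [ 0.13537083 -1.21455868  1.23128823]
[1.0632, -0.9427, 0.2841, -0.0677, 0.4959, 0.165]
```

Emit:
play_rows(motion=[[0.9,-0.9,0.2,-0.068,0.496,0.165,42],[0.9,-0.9,0.2,-0.068,0.496,0.165,42],[0.9,-0.9,0.2,-0.068,0.496,0.165,42],[0.9,-0.9,0.2,-0.068,0.496,0.165,42],[0.9,-0.9,0.2,-0.068,0.496,0.165,42]])

```text
time: 3.98
ee_pos: [0.5285, 0.1281, 0.3002]
eef_rot: [0.923, 0.038, 0.382, -0.015]
ft_force: [-1.1, -1.5, 1.5]
width: 0.0366
```

Emit:
play_rows(motion=[[0,0,0,0,0,0,42],[0,0,0,0,0,0,42]])

```text
time: 4.22
ee_pos: [0.5296, 0.1246, 0.3035]
eef_rot: [0.923, 0.036, 0.382, -0.015]
ft_force: [-0.3, -0.1, 0.7]
width: 0.0368
```

Run:
```python
from plan import *
s=r.read_state();print(s['ee_pos'],s['width'],s['time'],s['joint_positions'],s['ft_force'])
th=np.radians(45);d=np.array([np.sin(th),0,-np.cos(th)])
for k in(.06,.0):
    print(k,rel(rw(.017-k*.707,0,.174+k*.707),RK[2],th))
p=eyes.camera('top');crop(p,200,110,150,112,'pics/a1.png',5)
g=np.array(s['ee_pos'])-.019*Ro.from_quat(s['eef_rot']).as_matrix()[:,2]
print('grasp px',proj(p,g),proj(p,s['ee_pos']),'handle px',proj(p,rw(.017,0,.174)))
```

```text
[0.52957851 0.1245544  0.30354045] 0.036816590127269316 4.225 [ 0.50799019 -0.49873324 -0.73573818  2.18708153 -0.32350977  0.56703381
 -1.58715092] [-0.30031589 -0.1158713   0.70045333]
0.06 [0.0114, -0.1181, 0.7213, 0.0033, 0.001, -0.0034]
0.0 [0.0119, -0.1197, 1.0213, 0.0033, 0.001, -0.0034]
grasp px [[272.66840143 216.58446156]] [[272.84921942 211.7463186 ]] handle px [[266.39534386 170.84080669]]
```

View pics/a1.png

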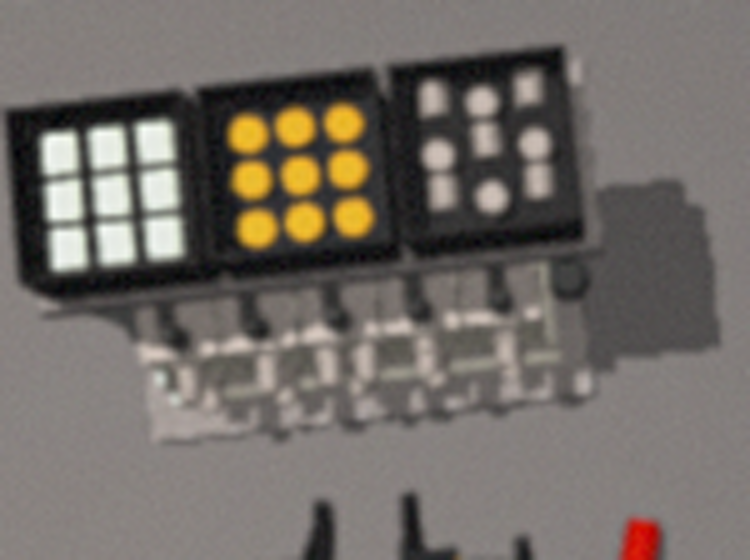

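Run:
```python
from plan import *
th=np.radians(35)
for k in(.06,):
    print(k,rel(rw(.017-k*np.sin(th),0,.174+k*np.cos(th)),RK[2],th))
```

```text
0.06 [0.0451, -0.1199, 0.7243, 0.0032, -0.1104, -0.0042]
```

Emit:
play_rows(motion=[[0.045,-0.12,0.35,0.003,-0.11,-0.004,42],[0.045,-0.12,0.55,0.003,-0.11,-0.004,42],[0.045,-0.12,0.724,0.003,-0.11,-0.004,42],[0.045,-0.12,0.724,0.003,-0.11,-0.004,42],[0.045,-0.12,0.724,0.003,-0.11,-0.004,42]])

```text
time: 4.9
ee_pos: [0.6368, 0.1553, 0.2047]
eef_rot: [0.953, 0.039, 0.299, -0.014]
ft_force: [-0.5, 1.1, -0.1]
width: 0.0366
```

Run:
```python
from plan import *
th=np.radians(35)
s=r.read_state();print(s['ee_pos'],s['width'],s['time'],s['joint_positions'],s['ft_force'])
for k in(.02,0): print(k,rel(rw(.017-k*np.sin(th),0,.174+k*np.cos(th)),RK[2],th))
p=eyes.camera('top');c=eyes.camera('scene')
a=cv2.resize(p['image'][150:225,225:310,::-1],None,fx=7,fy=7,interpolation=cv2.INTER_CUBIC)
b=cv2.resize(c['image'][125:230,300:365,::-1],None,fx=5,fy=5,interpolation=cv2.INTER_CUBIC)
o=np.zeros((525,930,3),np.uint8);o[:,:595]=a;o[:,600:925]=b
cv2.imwrite('pics/a2.png',cv2.resize(o,(790,446)))
```

```text
[0.63677133 0.15533242 0.2046589 ] 0.036645083360167176 4.9 [ 0.75994936  0.18121652 -1.22849228  1.94086543  0.62275692  0.63347684
 -2.31588563] [-0.54642285  1.12419891 -0.09438318]
0.02 [0.0076, -0.007, 0.187, -0.0008, 0.0023, -0.0029]
0 [0.008, -0.0069, 0.287, -0.0008, 0.0023, -0.0029]
```

View pics/a2.png

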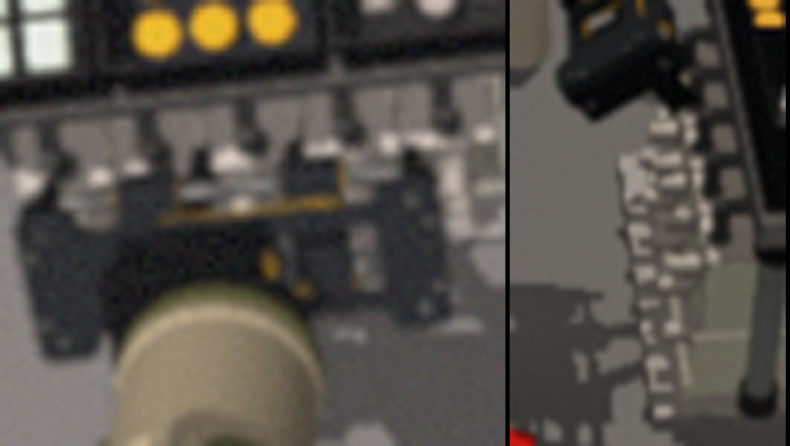

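Emit:
play_rows(motion=[[0.004,-0.005,0.1,0,0.002,-0.003,42],[0.008,-0.007,0.187,0,0.002,-0.003,42],[0.008,-0.007,0.187,0,0.002,-0.003,42]])

```text
time: 5.38
ee_pos: [0.658, 0.1607, 0.1772]
eef_rot: [0.952, 0.044, 0.302, -0.012]
ft_force: [-0.5, 1.0, 0.2]
width: 0.0366
```

Run:
```python
from plan import *
th=np.radians(35)
s=r.read_state();print(s['ee_pos'],s['width'],s['time'],s['joint_positions'],s['ft_force'])
for k in(0,): print(k,rel(rw(.017-k*np.sin(th),0,.174+k*np.cos(th)),RK[2],th))
```

```text
[0.65795854 0.1607268  0.17720345] 0.03661845940552045 5.375 [ 0.62005992  0.27700459 -1.12317054  1.9283375   0.80039184  0.62639696
 -2.4463043 ] [-0.51288795  1.03934805  0.20188273]
0 [-0.0031, 0.0104, 0.1127, 0.0007, -0.0021, 0.0036]
```

Emit:
play_rows(motion=[[-0.002,0.008,0.06,0,-0.002,0.003,42],[-0.003,0.01,0.112,0,-0.002,0.003,42],[-0.003,0.01,0.112,0,-0.002,0.003,42]])

```text
time: 5.75
ee_pos: [0.6706, 0.1602, 0.1583]
eef_rot: [0.953, 0.042, 0.301, -0.013]
ft_force: [-0.6, -0.9, -0.0]
width: 0.0365
```

Run:
```python
from plan import *
th=np.radians(35)
s=r.read_state();print(s['ee_pos'],s['width'],s['time'],s['joint_positions'],s['ft_force'])
for k in(0,): print(k,rel(rw(.017-k*np.sin(th),0,.174+k*np.cos(th)),RK[2],th))
p=eyes.camera('top');c=eyes.camera('scene')
a=cv2.resize(p['image'][150:225,225:310,::-1],None,fx=7,fy=7,interpolation=cv2.INTER_CUBIC)
b=cv2.resize(c['image'][125:230,300:365,::-1],None,fx=5,fy=5,interpolation=cv2.INTER_CUBIC)
o=np.zeros((525,930,3),np.uint8);o[:,:595]=a;o[:,600:925]=b
cv2.imwrite('pics/a3.png',cv2.resize(o,(790,446)))
```

```text
[0.67062146 0.16023322 0.15826133] 0.036460508332337514 5.75 [ 0.56118202  0.33101032 -1.06836014  1.91721752  0.87671309  0.61916042
 -2.50146536] [-0.56016184 -0.8864091  -0.01937844]
0 [0.0002, 0.0026, -0.0009, 0.0001, -0.0002, 0.0006]
```

View pics/a3.png

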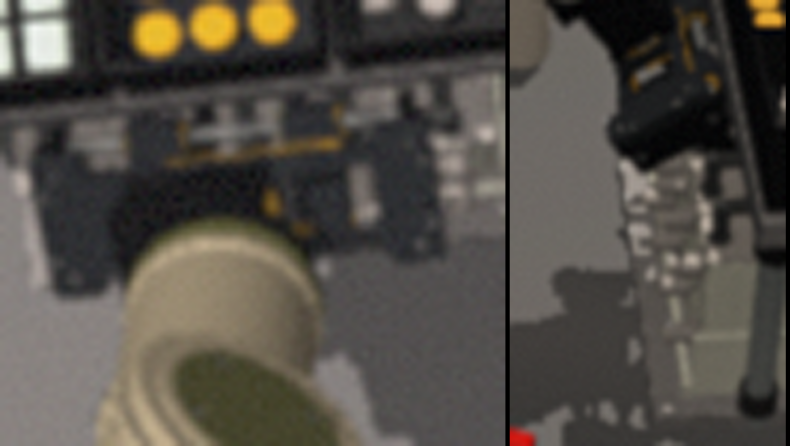

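The gripper straddles the middle handle with no contact force, so I close.

Emit:
play_rows(motion=[[0,0,0,0,0,0,0],[0,0,0,0,0,0,0],[0,0,0,0,0,0,0],[0,0,0,0,0,0,0]], squeeze=15)

```text
time: 6.35
ee_pos: [0.6707, 0.1609, 0.1581]
eef_rot: [0.953, 0.042, 0.301, -0.013]
ft_force: [-0.5, -0.0, -0.2]
width: 0.0113
```

```bash
cat >> plan.py <<'E'
def grip_at(phi,foot=(0,.015)):
    c,s=np.cos(phi),np.sin(phi); return rw(foot[0]+.017*c-.159*s,0,foot[1]+.017*s+.159*c)
E
python3 - <<'E'
from plan import *
# commanded pose assumed = the nominal grasp
th=np.radians(35);B=tool(RK[2],th);p0=np.array(rw(.017,0,.174))+.019*B.as_matrix()[:,2]
for f in(3,6,10,14,18,20,22,24): a=np.radians(f);print(f,rel(grip_at(a),RK[2],th+a,p0,B))
E
```

```text
3 [-0.0273, -0.0, -0.0268, 0.0, 0.0333, 0.0]
6 [-0.0559, -0.0, -0.0522, 0.0, 0.0667, 0.0]
10 [-0.0961, -0.0, -0.0836, 0.0, 0.1111, -0.0]
14 [-0.1384, -0.0, -0.1121, 0.0, 0.1556, 0.0]
18 [-0.1825, 0.0, -0.1376, 0.0, 0.2, 0.0]
20 [-0.2053, 0.0, -0.1492, 0.0, 0.2222, 0.0]
22 [-0.2284, -0.0, -0.1599, 0.0, 0.2444, 0.0]
24 [-0.2518, -0.0, -0.1699, 0.0, 0.2667, 0.0]
```

Emit:
play_rows(motion=[[0,0,0,0,0,0,0],[-0.014,0,-0.0135,0,0.017,0,0],[-0.0273,0,-0.0268,0,0.0333,0,0],[-0.0559,0,-0.0522,0,0.0667,0,0],[-0.0559,0,-0.0522,0,0.0667,0,0]], squeeze=45)

```text
time: 6.98
ee_pos: [0.6554, 0.1591, 0.1606]
eef_rot: [0.935, 0.041, 0.351, -0.015]
ft_force: [0.9, 0.0, -5.9]
width: 0.011
```

Run:
```python
from plan import *
th=np.radians(35)
s=r.read_state();print(s['ee_pos'],s['width'],s['time'],s['joint_positions'],s['ft_force'])
a=np.radians(6);print(rel(grip_at(a),RK[2],th+a))
B=tool(RK[2],th+a);p0=np.array(grip_at(a))+.019*B.as_matrix()[:,2]
for f in(10,14,18,20,22,24): a=np.radians(f);print(f,rel(grip_at(a),RK[2],th+a,p0,B))
```

```text
[0.65538505 0.159072   0.16056063] 0.011005582029825016 6.975 [ 0.22262871  0.14663864 -0.67003982  2.05249309  0.85567031  0.40283763
 -2.59736765] [ 0.89597702  0.04083269 -5.93451256]
[0.0002, 0.0034, 0.0002, -0.0003, -0.0011, 0.0003]
10 [-0.0367, -0.0, -0.0354, 0.0, 0.0444, -0.0]
14 [-0.0757, -0.0, -0.0682, 0.0, 0.0889, -0.0]
18 [-0.117, 0.0, -0.0982, 0.0, 0.1333, -0.0]
20 [-0.1384, 0.0, -0.1121, -0.0, 0.1556, 0.0]
22 [-0.1602, -0.0, -0.1252, 0.0, 0.1778, -0.0]
24 [-0.1825, -0.0, -0.1376, 0.0, 0.2, 0.0]
```

Emit:
play_rows(motion=[[-0.018,0,-0.018,0,0.022,0,0],[-0.0367,0,-0.0354,0,0.0444,0,0],[-0.056,0,-0.052,0,0.0667,0,0],[-0.0757,0,-0.0682,0,0.0889,0,0],[-0.0757,0,-0.0682,0,0.0889,0,0]])

```text
time: 7.6
ee_pos: [0.6374, 0.1465, 0.1821]
eef_rot: [0.918, 0.053, 0.392, -0.032]
ft_force: [-0.3, 8.8, -7.1]
width: 0.0106
```

Run:
```python
from plan import *
th=np.radians(35)
s=r.read_state();print(s['ee_pos'],s['width'],s['time'],s['joint_positions'],s['ft_force'],s['torque'])
a=np.radians(14);print(rel(grip_at(a),RK[2],th+a))
B=tool(RK[2],th+a);p0=np.array(grip_at(a))+.019*B.as_matrix()[:,2]
for f in(16,18,20,22,24): a=np.radians(f);print(f,rel(grip_at(a),RK[2],th+a,p0,B))
p=eyes.camera('top');c=eyes.camera('scene')
a=cv2.resize(p['image'][150:225,225:310,::-1],None,fx=7,fy=7,interpolation=cv2.INTER_CUBIC)
b=cv2.resize(c['image'][125:230,300:365,::-1],None,fx=5,fy=5,interpolation=cv2.INTER_CUBIC)
o=np.zeros((525,930,3),np.uint8);o[:,:595]=a;o[:,600:925]=b
cv2.imwrite('pics/a4.png',cv2.resize(o,(790,446)))
```

```text
[0.63738151 0.14646546 0.18207561] 0.010635799477916413 7.6 [-0.33308003 -0.00262437 -0.06112442  2.18680948  0.84609488  0.24566157
 -2.60274244] [-0.3391155   8.80883684 -7.12986824] [1.50558824 2.14687636 1.50229949]
[-0.0803, -0.0501, 0.0703, -0.0248, 0.0296, 0.0081]
16 [-0.018, -0.0, -0.018, 0.0, 0.0222, 0.0]
18 [-0.0367, 0.0, -0.0354, 0.0, 0.0444, -0.0]
20 [-0.0559, 0.0, -0.0522, 0.0, 0.0667, 0.0]
22 [-0.0757, -0.0, -0.0682, 0.0, 0.0889, 0.0]
24 [-0.0961, -0.0, -0.0836, 0.0, 0.1111, -0.0]
```

View pics/a4.png

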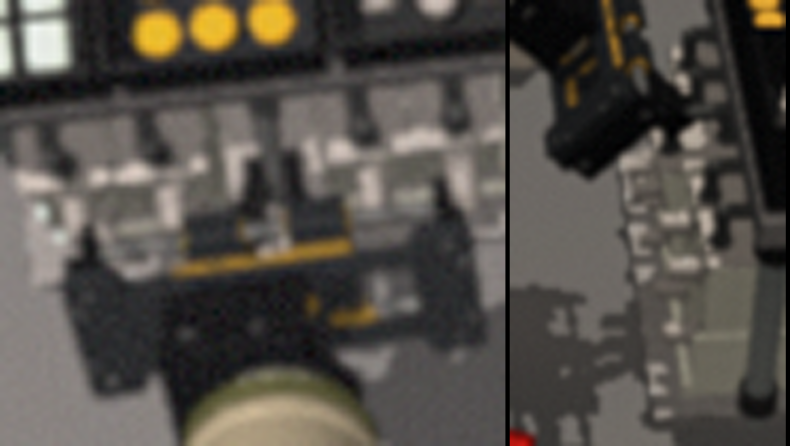

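Emit:
play_rows(motion=[[0,0,0,0,0,0,0],[0,0,0,0,0,0,0]])

```text
time: 7.95
ee_pos: [0.6386, 0.1464, 0.182]
eef_rot: [0.918, 0.053, 0.392, -0.032]
ft_force: [-1.7, 10.0, -5.0]
width: 0.0107
```

Run:
```python
from plan import *
s=r.read_state();print(s['ee_pos'],s['width'],s['time'],s['joint_positions'],s['ft_force'],s['torque'])
A=Ro.from_quat(s['eef_rot']);print(A.as_matrix().round(3).tolist())
for f in (14,6):
  a=np.radians(f);print(rel(grip_at(a),RK[2],np.radians(35)+a))
```

```text
[0.63863984 0.14638249 0.18197542] 0.010723610680061063 7.95 [-3.29758035e-01  5.43889554e-04 -6.40195579e-02  2.18350410e+00
  8.45898845e-01  2.46891575e-01 -2.60278978e+00] [-1.72965795 10.04476077 -5.00257153] [1.66589308 2.10593128 1.72398204]
[[0.687, 0.122, 0.716], [0.072, -0.992, 0.1], [0.723, -0.017, -0.691]]
[-0.0842, -0.0513, 0.0655, -0.024, 0.03, 0.0077]
[-0.0151, -0.0476, 0.1403, -0.0234, -0.0589, 0.0093]
```

Run:
```python
from plan import *
for f,t in((12,40),(8,37),(4,35)):
  a=np.radians(f);print(f,t,rel(grip_at(a,(0,.02)),RK[2],np.radians(t)))
```

```text
12 40 [-0.0595, -0.051, 0.0654, -0.0234, -0.07, 0.0095]
8 37 [-0.0232, -0.0491, 0.1024, -0.0231, -0.1033, 0.0102]
4 35 [0.012, -0.0472, 0.1421, -0.0229, -0.1255, 0.0106]
```

Emit:
play_rows(motion=[[-0.03,-0.025,0.03,-0.012,-0.035,0.005,0],[-0.06,-0.051,0.065,-0.023,-0.07,0.01,0],[-0.06,-0.051,0.065,-0.023,-0.07,0.01,0]], squeeze=30)

```text
time: 8.32
ee_pos: [0.6444, 0.1573, 0.1726]
eef_rot: [0.937, 0.039, 0.348, -0.016]
ft_force: [1.0, 2.1, 18.7]
width: 0.0107
```

Run:
```python
from plan import *
s=r.read_state();print(s['ee_pos'],s['width'],s['time'],s['joint_positions'],s['ft_force'],s['torque'])
A=Ro.from_quat(s['eef_rot']);print(A.as_matrix().round(3).tolist())
for f,t in((12,40),(8,37),(4,35)):
  a=np.radians(f);print(f,t,rel(grip_at(a,(0,.015)),RK[2],np.radians(t)))
```

```text
[0.64436396 0.15725272 0.17256164] 0.010715728969682824 8.325 [-0.3476268   0.0577414  -0.07670343  2.089164    0.62986134  0.3794086
 -2.42710958] [ 1.00926827  2.14596988 18.72228753] [ 0.82477931 -2.31312903  0.59650106]
[[0.755, 0.084, 0.65], [0.062, -0.996, 0.058], [0.652, -0.004, -0.758]]
12 40 [-0.0645, -0.0006, 0.0307, -0.001, -0.008, -0.0024]
8 37 [-0.0248, -0.0007, 0.0639, -0.0011, -0.0414, -0.0024]
4 35 [0.0142, -0.0008, 0.1001, -0.0011, -0.0636, -0.0024]
```

```bash
cat > look.py <<'E'
from plan import *
import sys
p=eyes.camera('top');c=eyes.camera('scene')
a=cv2.resize(p['image'][155:215,235:300,::-1],None,fx=9,fy=9,interpolation=cv2.INTER_CUBIC)
b=cv2.resize(c['image'][140:200,310:365,::-1],None,fx=9,fy=9,interpolation=cv2.INTER_CUBIC)
cv2.imwrite(sys.argv[1],cv2.resize(np.hstack([a,b]),(800,400)))
for l in('duplexer_handle','duplexer_foot','duplexer'):
  for n,q in(('T',p),('S',c)): print(l,n,[(np.round(d['xy']).tolist(),round(d['p'],2)) for d in eyes.landmark_of(q,l)[:2]])
s=r.read_state();g=np.array(s['ee_pos'])-.019*Ro.from_quat(s['eef_rot']).as_matrix()[:,2]
print('grasp px',proj(p,g),proj(c,g),'time',s['time'],s['ft_force'])
E
python3 look.py pics/b1.png
```

```text
duplexer_handle T [([265.0, 174.0], 0.65), ([272.0, 170.0], 0.61)]
duplexer_handle S [([354.0, 152.0], 0.75), ([342.0, 152.0], 0.65)]
duplexer_foot T []
duplexer_foot S [([338.0, 190.0], 0.81)]
duplexer T [([273.0, 172.0], 0.46)]
duplexer S [([354.0, 186.0], 0.71), ([302.0, 136.0], 0.15)]
grasp px [[266.96178103 179.53546741]] [[338.54715096 149.55875326]] time 8.725 [ 0.80648971  3.33721146 18.1083161 ]
```

View pics/b1.png

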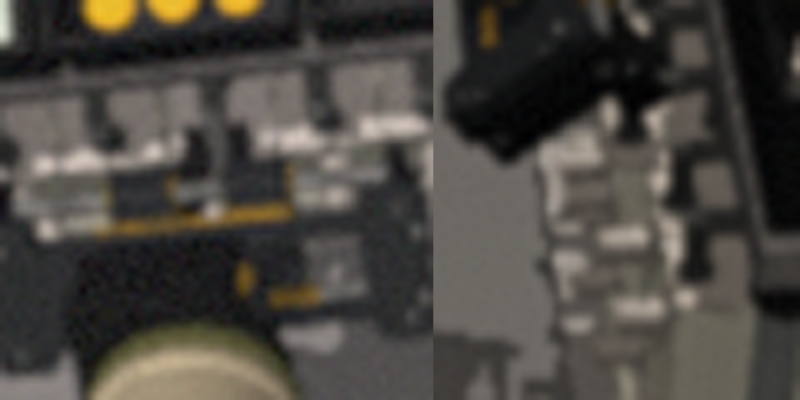

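The top crop shows the duplexer's bar (213,75)-(215,135) still partly under the shelf. The heights give a grip at rack x=-10 mm, z=187 mm, so the module has been dragged level onto the lip with little tilt. I'll slide it back, seat it, and tip it again with the tool angle held, so the bar turns in the pads.

```bash
cat > cmd.json <<'E'
E
python3 - <<'E'
from plan import *
A0=Ro.from_matrix([[0.687,0.122,0.716],[0.072,-0.992,0.1],[0.723,-0.017,-0.691]]);P0=np.array([.63864,.14638,.18198])
P=P0+A0.apply(np.array([-.06,-.051,.065])*.2);Q=A0*Ro.from_rotvec(np.array([-.023,-.07,.01])*np.pi/2)
print(P,np.degrees(np.arccos(-Q.as_matrix()[2,2])))
for x,z,t in((-.010,.185,40.5),(.004,.184,40.5),(.017,.183,40),(.018,.176,39.5),(.018,.174,39)):
  print(x,z,rel(rw(x,0,z),RK[2],np.radians(t),P,Q))
E
```

```text
[0.63845822 0.1569368  0.1644997 ] 39.9807821197415
-0.01 0.185 [0.0451, 0.0, -0.0017, -0.0007, 0.0058, -0.0006]
0.004 0.184 [0.0955, 0.0, 0.0471, -0.0007, 0.0058, -0.0006]
0.017 0.183 [0.1413, 0.0, 0.0927, -0.0007, 0.0002, -0.0006]
0.018 0.176 [0.1218, 0.0001, 0.1228, -0.0007, -0.0053, -0.0006]
0.018 0.174 [0.1146, 0.0001, 0.1304, -0.0007, -0.0109, -0.0006]
```

Emit:
play_rows(motion=[[0.045,0,-0.002,0,0.006,0,0],[0.07,0,0.023,0,0.006,0,0],[0.095,0,0.047,0,0.006,0,0],[0.141,0,0.093,0,0,0,0],[0.141,0,0.093,0,0,0,0]])

```text
time: 9.35
ee_pos: [0.6747, 0.1587, 0.1733]
eef_rot: [0.938, 0.039, 0.345, -0.015]
ft_force: [-20.5, 2.2, 24.0]
width: 0.0109
```

```bash
cat > st.py <<'E'
from plan import *
s=r.read_state();A=Ro.from_quat(s['eef_rot']).as_matrix();g=np.array(s['ee_pos'])-.019*A[:,2]
c,k=np.cos(RK[2]),np.sin(RK[2]);d=g[:2]-RK[:2]
print('t',s['time'],'grip rack',np.round([c*d[0]+k*d[1],-k*d[0]+c*d[1],g[2]],4),'tilt',np.degrees(np.arctan2(np.hypot(A[0,2],A[1,2]),-A[2,2])).round(1),'yaw',np.arctan2(A[0,1],-A[1,1]).round(3))
print('q',np.round(s['joint_positions'],2),'F',np.round(s['ft_force'],1),'M',np.round(s['torque'],2),'w',round(s['width'],4))
E
python3 st.py
```

```text
t 9.35 grip rack [ 0.0196 -0.0014  0.1878] tilt 40.4 yaw 0.083
q [-0.33  0.12 -0.07  2.01  0.59  0.39 -2.37] F [-20.5   2.2  24. ] M [0.68 0.7  0.81] w 0.0109
```

```bash
cat > look4.py <<'E'
from plan import *
import sys
p=eyes.camera('top')['image'][:,:,::-1];c=eyes.camera('scene')['image'][:,:,::-1]
p0=cv2.imread('pics/top0.png');c0=cv2.imread('pics/scene0.png')
f=lambda i,x,y,w,h:cv2.resize(i[y:y+h,x:x+w],(400,300),interpolation=cv2.INTER_CUBIC)
o=[[f(i,246,163,48,36) for i in(p0,p)],[f(i,322,145,48,36) for i in(c0,c)]]
cv2.imwrite(sys.argv[1],np.vstack([np.hstack(k) for k in o]))
E
python3 look4.py pics/b2.png
```

```text
(no output)
```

View pics/b2.png

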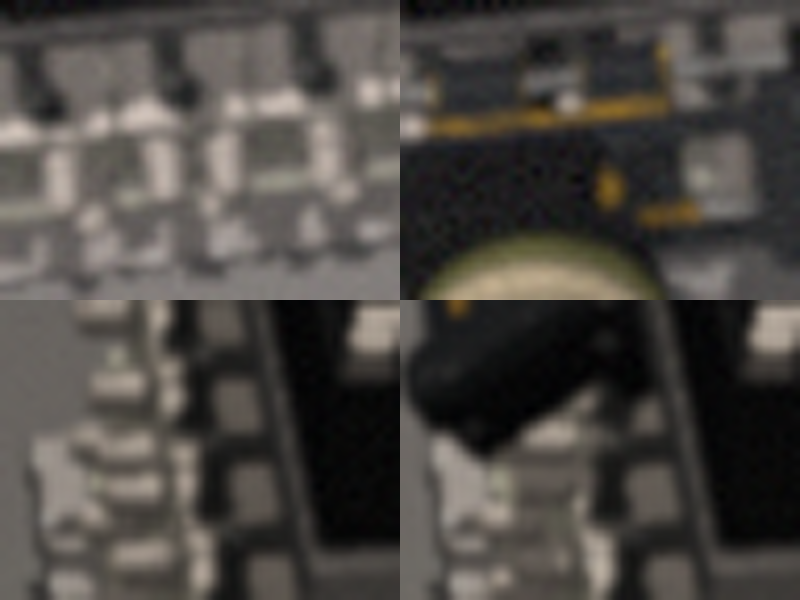

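Run:
```python
from plan import *
Q=tool(RK[2],np.radians(40));P=np.array(rw(.017,0,.183))+.019*Q.as_matrix()[:,2]
for x,z,t in((.012,.184,41),(.012,.180,42),(.012,.176,42),(.012,.172,42),(.014,.174,39)):
  print(x,z,t,rel(rw(x,0,z),RK[2],np.radians(t),P,Q))
```

```text
0.012 0.184 41 [-0.0143, -0.0, -0.0199, 0.0, 0.0111, 0.0]
0.012 0.18 42 [-0.0255, -0.0, -0.0046, 0.0, 0.0222, -0.0]
0.012 0.176 42 [-0.0383, -0.0, 0.0107, 0.0, 0.0222, -0.0]
0.012 0.172 42 [-0.0512, -0.0, 0.026, 0.0, 0.0222, -0.0]
0.014 0.174 39 [-0.0421, -0.0, 0.0248, 0.0, -0.0111, -0.0]
```

Emit:
play_rows(motion=[[-0.014,0,-0.02,0,0.011,0,0],[-0.026,0,-0.005,0,0.022,0,0],[-0.038,0,0.011,0,0.022,0,0],[-0.051,0,0.026,0,0.022,0,0],[-0.051,0,0.026,0,0.022,0,0]])

```text
time: 10.07
ee_pos: [0.6729, 0.16, 0.1669]
eef_rot: [0.93, 0.039, 0.364, -0.018]
ft_force: [-13.0, 4.4, 32.7]
width: 0.0116
```

```bash
python3 st.py
```

```text
t 10.075 grip rack [ 0.0173 -0.      0.1809] tilt 42.8 yaw 0.086
q [-0.37  0.12 -0.04  2.06  0.74  0.33 -2.53] F [-13.    4.4  32.7] M [ 1.09 -1.86  0.86] w 0.0116
```

Run:
```python
from plan import *
Q=tool(RK[2],np.radians(42));P=np.array(rw(.012,0,.172))+.019*Q.as_matrix()[:,2]
for x,z,t in((.017,.180,40),):
  print(x,z,t,rel(rw(x,0,z),RK[2],np.radians(t),P,Q))
```

```text
0.017 0.18 40 [0.042, 0.0, -0.0131, -0.0, -0.0222, 0.0]
```

Emit:
play_rows(motion=[[0.042,0,-0.013,0,-0.022,0,0],[0.042,0,-0.013,0,-0.022,0,0],[0.042,0,-0.013,0,-0.022,0,0]], squeeze=5)

```text
time: 10.45
ee_pos: [0.6739, 0.1561, 0.1669]
eef_rot: [0.938, 0.038, 0.343, -0.014]
ft_force: [-3.5, 1.5, 6.3]
width: 0.012
```

```bash
python3 st.py
```

```text
t 10.45 grip rack [ 0.0186 -0.0038  0.1814] tilt 40.2 yaw 0.08
q [-0.34  0.13 -0.06  2.02  0.6   0.38 -2.38] F [-3.5  1.5  6.3] M [0.48 0.42 0.42] w 0.012
```

Emit:
play_rows(motion=[[-0.016,0,0.019,0,0,0,0],[-0.016,0,0.019,0,0,0,0]], squeeze=3)

```text
time: 10.7
ee_pos: [0.673, 0.1557, 0.1606]
eef_rot: [0.939, 0.038, 0.342, -0.013]
ft_force: [-0.3, 2.1, 0.5]
width: 0.0118
```

```bash
python3 st.py
```

```text
t 10.7 grip rack [ 0.0178 -0.0041  0.1752] tilt 40.0 yaw 0.08
q [-0.34  0.13 -0.06  2.03  0.62  0.37 -2.4 ] F [-0.3  2.1  0.5] M [0.45 0.82 0.35] w 0.0118
```

```bash
cat > look5.py <<'E'
from plan import *
import sys
p=eyes.camera('top');c=eyes.camera('scene');P=p['image'][:,:,::-1];C=c['image'][:,:,::-1]
C0=cv2.imread('pics/scene0.png')
f=lambda i,x,y,w,h,W,H:cv2.resize(i[y:y+h,x:x+w],(W,H),interpolation=cv2.INTER_CUBIC)
g=lambda i:cv2.convertScaleAbs(i,alpha=1.5,beta=10)
o=np.hstack([f(g(C0),320,140,40,60,400,600),f(g(C),320,140,40,60,400,600)])
cv2.imwrite(sys.argv[1],o)
for l in('duplexer_handle','duplexer_foot','duplexer'):
  for n,q in(('T',p),('S',c)): print(l,n,[(np.round(d['xy'],1).tolist(),round(d['p'],2)) for d in eyes.landmark_of(q,l)[:2]])
for Y in(.1,.05,.0115,-.0115,-.05,-.1):
  print(Y,((proj(c,rw(-.024,Y,.127))-[320,140])*10).round(),((proj(c,rw(-.024,Y,.059))-[320,140])*10).round())
E
python3 look5.py pics/b3.png
```

```text
duplexer_handle T [([267.1, 164.7], 0.52)]
duplexer_handle S [([350.5, 152.5], 0.48)]
duplexer_foot T [([270.7, 172.2], 0.5), ([321.7, 246.5], 0.45)]
duplexer_foot S [([339.4, 190.5], 0.63)]
duplexer T [([271.5, 171.6], 0.59), ([258.6, 171.3], 0.53)]
duplexer S [([352.7, 189.3], 0.6)]
0.1 [[111.  50.]] [[104. 207.]]
0.05 [[123. 144.]] [[116. 302.]]
0.0115 [[133. 221.]] [[126. 379.]]
-0.0115 [[140. 267.]] [[131. 426.]]
-0.05 [[150. 349.]] [[142. 507.]]
-0.1 [[165. 460.]] [[155. 618.]]
```

View pics/b3.png

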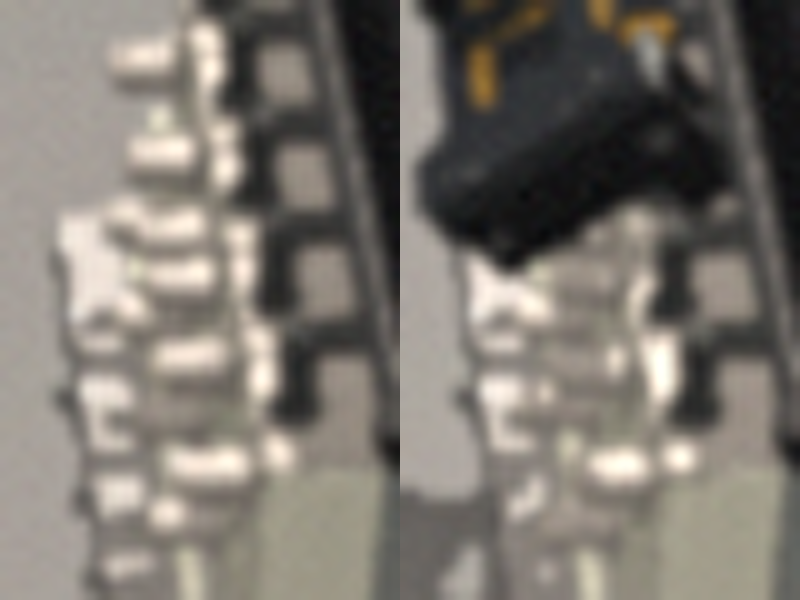

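The enlarged comparison shows the duplexer's -y connector at (150,270), as in the initial view, and the neighbours unmoved. The module is seated again, so I open slightly, reset the tool and regrasp.

Emit:
play_rows(motion=[[0,0,0,0,0,0,35],[0,0,0,0,0,0,35],[0,0,0,0,0,0,35]], squeeze=10)

```text
time: 11.48
ee_pos: [0.6738, 0.1554, 0.162]
eef_rot: [0.939, 0.038, 0.343, -0.013]
ft_force: [-0.3, 0.2, -0.1]
width: 0.0289
```

```bash
python3 st.py
python3 - <<'E'
from plan import *
print(rel(rw(.016,.001,.175),RK[2],np.radians(34)))
E
```

```text
t 11.475 grip rack [ 0.0184 -0.0045  0.1765] tilt 40.1 yaw 0.08
q [-0.34  0.13 -0.06  2.03  0.61  0.37 -2.39] F [-0.3  0.2 -0.1] M [0.04 0.82 0.14] w 0.0289
[-0.0245, -0.0278, -0.0026, 0.003, -0.0678, -0.0031]
```

Emit:
play_rows(motion=[[-0.024,-0.028,-0.003,0.003,-0.034,-0.003,35],[-0.024,-0.028,-0.003,0.003,-0.068,-0.003,35],[-0.024,-0.028,-0.003,0.003,-0.068,-0.003,35],[-0.024,-0.028,-0.003,0.003,-0.068,-0.003,35]])

```text
time: 11.98
ee_pos: [0.669, 0.1604, 0.1588]
eef_rot: [0.955, 0.041, 0.292, -0.012]
ft_force: [-0.2, 0.2, 0.3]
width: 0.0304
```

```bash
python3 st.py
```

```text
t 11.975 grip rack [0.0158 0.0009 0.1746] tilt 34.0 yaw 0.086
q [-0.28  0.16 -0.11  1.94  0.4   0.5  -2.17] F [-0.2  0.2  0.3] M [-0.02  0.68  0.07] w 0.0304
```

Emit:
play_rows(motion=[[0,0,0,0,0,0,0],[0,0,0,0,0,0,0],[0,0,0,0,0,0,0],[0,0,0,0,0,0,0]], squeeze=10)

```text
time: 12.48
ee_pos: [0.669, 0.1612, 0.1591]
eef_rot: [0.956, 0.042, 0.292, -0.013]
ft_force: [-0.9, 1.3, 0.2]
width: 0.0115
```

```bash
python3 st.py
python3 - <<'E'
from plan import *
Q=tool(RK[2],np.radians(34));P=np.array(rw(.016,.001,.175))+.019*Q.as_matrix()[:,2]
def G(phi):
    c,s=np.cos(phi),np.sin(phi); return rw(.016*c-.159*s,.001,.016+.016*s+.159*c-.002)
for f in(4,8,12,16,20,24,27): 
  a=np.radians(f); print(f,[rel(G(a),RK[2],np.radians(34+t),P,Q) for t in(0,)])
E
```

```text
t 12.475 grip rack [0.0158 0.0016 0.1748] tilt 34.0 yaw 0.087
q [-0.28  0.16 -0.11  1.94  0.4   0.5  -2.17] F [-0.9  1.3  0.2] M [0.1  0.71 0.18] w 0.0115
4 [[-0.0497, 0.0, -0.0259, 0.0, 0.0, 0.0]]
8 [[-0.0961, 0.0, -0.0568, 0.0, 0.0, 0.0]]
12 [[-0.1445, -0.0, -0.0845, 0.0, 0.0, 0.0]]
16 [[-0.1947, 0.0, -0.1087, 0.0, 0.0, 0.0]]
20 [[-0.2465, 0.0, -0.1294, 0.0, 0.0, 0.0]]
24 [[-0.2996, 0.0, -0.1464, 0.0, 0.0, 0.0]]
27 [[-0.3402, 0.0, -0.1567, 0.0, 0.0, 0.0]]
```

Emit:
play_rows(motion=[[-0.025,0,-0.013,0,0,0,0],[-0.05,0,-0.026,0,0,0,0],[-0.073,0,-0.042,0,0,0,0],[-0.096,0,-0.057,0,0,0,0],[-0.096,0,-0.057,0,0,0,0]])

```text
time: 13.1
ee_pos: [0.6472, 0.1595, 0.1594]
eef_rot: [0.955, 0.042, 0.293, -0.013]
ft_force: [1.4, 0.7, 5.7]
width: 0.0113
```

```bash
python3 st.py
```

```text
t 13.1 grip rack [-0.006   0.0018  0.1751] tilt 34.1 yaw 0.087
q [-0.29  0.12 -0.12  2.    0.41  0.49 -2.2 ] F [1.4 0.7 5.7] M [ 0.22 -0.27  0.17] w 0.0113
```

Emit:
play_rows(motion=[[-0.02,0,-0.02,0,0,0,0],[-0.043,0,-0.036,0,0,0,0],[-0.068,0,-0.048,0,0,0,0],[-0.093,0,-0.06,0,0,0,0],[-0.093,0,-0.06,0,0,0,0]])

```text
time: 13.72
ee_pos: [0.6241, 0.157, 0.1569]
eef_rot: [0.956, 0.042, 0.291, -0.013]
ft_force: [1.0, 0.4, -1.1]
width: 0.0121
```

```bash
python3 st.py
```

```text
t 13.725 grip rack [-0.0292  0.0013  0.1726] tilt 33.9 yaw 0.087
q [-0.3   0.08 -0.12  2.05  0.42  0.49 -2.22] F [ 1.   0.4 -1.1] M [0.06 0.42 0.09] w 0.0121
```

Emit:
play_rows(motion=[[-0.026,0,-0.011,0,0,0,0],[-0.052,0,-0.021,0,0,0,0],[-0.078,0,-0.03,0,0,0,0],[-0.078,0,-0.03,0,0,0,0],[-0.078,0,-0.03,0,0,0,0]])

```text
time: 14.35
ee_pos: [0.6083, 0.1555, 0.1532]
eef_rot: [0.956, 0.041, 0.291, -0.013]
ft_force: [2.5, 0.1, -5.6]
width: 0.0118
```

```bash
python3 st.py
python3 - <<'E'
from plan import *
p=eyes.camera('scene')
for l in('duplexer_handle','duplexer_foot','duplexer'): print(l,[(np.round(d['xy'],1).tolist(),round(d['p'],2)) for d in eyes.landmark_of(p,l)[:3]])
print(proj(p,rw(0,0,.015)),proj(p,rw(-.044,0,.169)),proj(p,rw(0,0,.04)))
E
```

```text
t 14.35 grip rack [-0.0451  0.0012  0.169 ] tilt 33.9 yaw 0.086
q [-0.3   0.05 -0.13  2.09  0.43  0.48 -2.24] F [ 2.5  0.1 -5.6] M [-0.03  0.82  0.06] w 0.0118
duplexer_handle [([325.1, 157.1], 0.6)]
duplexer_foot []
duplexer [([354.7, 184.3], 0.59)]
[[339.47447519 189.66597249]] [[327.74507732 154.22054962]] [[339.83835533 184.22052164]]
```

Emit:
play_rows(motion=[[0,0,0,0,0,0,0],[0,0,0,0,0,0,0],[0,0,0,0,0,0,0]], squeeze=60)

```text
time: 14.92
ee_pos: [0.6085, 0.1557, 0.1536]
eef_rot: [0.956, 0.041, 0.292, -0.013]
ft_force: [3.4, 1.0, -5.6]
width: 0.0109
```

```bash
python3 st.py
python3 - <<'E'
from plan import *
for x,z,t in((-.045,.177,34),(-.046,.186,33),(-.055,.193,32),(-.062,.199,30),(-.07,.208,28)):
  print(x,z,t,rel(rw(x,.001,z),RK[2],np.radians(t)))
E
```

```text
t 14.925 grip rack [-0.0449  0.0014  0.1694] tilt 34.0 yaw 0.087
q [-0.3   0.05 -0.13  2.09  0.43  0.48 -2.24] F [ 3.4  1.  -5.6] M [-0.    0.78  0.08] w 0.0109
-0.045 0.177 34 [0.0209, 0.0019, -0.0319, -0.0002, 0.0005, 0.0001]
-0.046 0.186 33 [0.0402, 0.0019, -0.072, -0.0002, -0.0106, 0.0001]
-0.055 0.193 32 [0.0208, 0.0019, -0.1262, -0.0002, -0.0217, 0.0001]
-0.062 0.199 30 [0.0052, 0.0019, -0.1708, -0.0002, -0.0439, 0.0001]
-0.07 0.208 28 [-0.0062, 0.0018, -0.2308, -0.0002, -0.0661, 0.0002]
```

Emit:
play_rows(motion=[[0.02,0,-0.032,0,0,0,0],[0.04,0,-0.072,0,-0.01,0,0],[0.04,0,-0.072,0,-0.01,0,0]])

```text
time: 15.3
ee_pos: [0.6074, 0.1557, 0.1711]
eef_rot: [0.958, 0.041, 0.285, -0.013]
ft_force: [0.1, -0.6, -5.3]
width: 0.0108
```

```bash
python3 st.py
python3 - <<'E'
from plan import *
for x,z,t in((-.055,.193,32),(-.062,.199,30),(-.07,.208,28)):
  print(x,z,t,rel(rw(x,.001,z),RK[2],np.radians(t)))
E
```

```text
t 15.3 grip rack [-0.0458  0.0014  0.187 ] tilt 33.1 yaw 0.086
q [-0.3   0.03 -0.13  2.06  0.37  0.54 -2.18] F [ 0.1 -0.6 -5.3] M [-0.11  1.49 -0.  ] w 0.0108
-0.055 0.193 32 [-0.0239, 0.0021, -0.0504, -0.0003, -0.0123, -0.0001]
-0.062 0.199 30 [-0.0402, 0.0021, -0.0948, -0.0003, -0.0345, -0.0001]
-0.07 0.208 28 [-0.0524, 0.0021, -0.1546, -0.0003, -0.0568, -0.0001]
```

Emit:
play_rows(motion=[[-0.012,0,-0.025,0,-0.006,0,0],[-0.024,0,-0.05,0,-0.012,0,0],[-0.04,0,-0.095,0,-0.034,0,0],[-0.052,0,-0.155,0,-0.057,0,0],[-0.052,0,-0.155,0,-0.057,0,0]])

```text
time: 15.92
ee_pos: [0.582, 0.1537, 0.1915]
eef_rot: [0.969, 0.042, 0.242, -0.011]
ft_force: [0.5, -0.1, -5.6]
width: 0.0107
```

```bash
python3 st.py
python3 - <<'E'
from plan import *
for x,z,t in((-.085,.22,25),(-.11,.235,22),(-.13,.25,19)):
  print(x,z,t,rel(rw(x,.001,z),RK[2],np.radians(t)))
E
```

```text
t 15.925 grip rack [-0.0698  0.0016  0.2082] tilt 28.0 yaw 0.087
q [-0.29 -0.01 -0.13  2.01  0.24  0.69 -2.06] F [ 0.5 -0.1 -5.6] M [-0.11  1.22 -0.01] w 0.0107
-0.085 0.22 25 [-0.0445, 0.003, -0.0877, -0.0005, -0.0336, 0.0001]
-0.11 0.235 22 [-0.1245, 0.0029, -0.2131, -0.0005, -0.0669, 0.0001]
-0.13 0.25 19 [-0.1825, 0.0028, -0.3269, -0.0005, -0.1003, 0.0001]
```

Emit:
play_rows(motion=[[-0.044,0,-0.088,0,-0.033,0,0],[-0.085,0,-0.15,0,-0.05,0,0],[-0.124,0,-0.213,0,-0.067,0,0],[-0.182,0,-0.327,0,-0.1,0,0],[-0.182,0,-0.327,0,-0.1,0,0]])

```text
time: 16.55
ee_pos: [0.5195, 0.1482, 0.2321]
eef_rot: [0.985, 0.043, 0.166, -0.007]
ft_force: [1.7, 0.2, -5.7]
width: 0.0109
```

```bash
cat > lookm.py <<'E'
from plan import *
import sys
p=eyes.camera('top');c=eyes.camera('scene')
f=lambda i,x,y,w,h,W,H:cv2.resize(i['image'][y:y+h,x:x+w,::-1],(W,H),interpolation=cv2.INTER_CUBIC)
cv2.imwrite(sys.argv[1],np.hstack([f(p,220,140,120,150,400,500),f(c,270,110,120,150,400,500)]))
for l in('duplexer_handle','duplexer_foot','duplexer'):
  for n,q in(('T',p),('S',c)): print(l,n,[(np.round(d['xy'],1).tolist(),round(d['p'],2)) for d in eyes.landmark_of(q,l)[:2]])
s=r.read_state();A=Ro.from_quat(s['eef_rot']).as_matrix();g=np.array(s['ee_pos'])-.019*A[:,2]
for ph in(-10,0,8,15):
  a=np.radians(ph);yaw=np.arctan2(A[0,1],-A[1,1]);M=(Ro.from_euler('z',yaw)*Ro.from_euler('y',-a))
  X=[g+M.apply(v) for v in([-.001,0,0],[-.017,0,-.159],[.028,0,-.159])]
  print(ph,'handle,foot,origin T',proj(p,X).round(0).tolist(),'S',proj(c,X).round(0).tolist())
E
python3 st.py; python3 lookm.py pics/m1.png
```

```text
t 16.55 grip rack [-0.1298  0.0015  0.25  ] tilt 19.1 yaw 0.087
q [-0.3  -0.09 -0.13  1.95  0.12  0.97 -1.96] F [ 1.7  0.2 -5.7] M [-0.09  0.59 -0.02] w 0.0109
duplexer_handle T [([270.3, 217.2], 0.74)]
duplexer_handle S [([300.0, 136.6], 0.85), ([351.9, 149.3], 0.62)]
duplexer_foot T []
duplexer_foot S [([299.6, 175.8], 0.61)]
duplexer T [([274.3, 206.5], 0.69), ([185.4, 227.6], 0.63)]
duplexer S [([315.2, 171.0], 0.58)]
-10 handle,foot,origin T [[267.0, 219.0], [275.0, 235.0], [274.0, 221.0]] S [[299.0, 134.0], [286.0, 173.0], [300.0, 175.0]]
0 handle,foot,origin T [[267.0, 219.0], [274.0, 226.0], [273.0, 212.0]] S [[299.0, 134.0], [295.0, 174.0], [309.0, 174.0]]
8 handle,foot,origin T [[267.0, 219.0], [274.0, 219.0], [272.0, 205.0]] S [[299.0, 134.0], [302.0, 174.0], [316.0, 172.0]]
15 handle,foot,origin T [[267.0, 219.0], [273.0, 213.0], [271.0, 199.0]] S [[299.0, 134.0], [308.0, 173.0], [322.0, 170.0]]
```

The 12-picture viewing limit is reached, so I go on by numbers. The nets' foot and origin pixels match a tilt of about 7° at tool tilt 19°, so the module will be upright at about 12°. Next, over to the jig.

Run:
```python
from plan import *
s=r.read_state()
for g,y,t in(([.52,-.03,.27],.15,15),([.54,-.2215,.27],.225,12)): print(g,rel(g,y,np.radians(t)))
```

```text
[0.52, -0.03, 0.27] [-0.011, 0.8847, -0.1149, 0.0118, -0.0434, -0.0386]
[0.54, -0.2215, 0.27] [-0.0002, 1.8461, -0.1099, 0.0236, -0.0766, -0.085]
```

Emit:
play_rows(motion=[[0,0.1,-0.05,0,-0.01,-0.01,0],[0,0.3,-0.11,0.005,-0.02,-0.02,0],[0,0.52,-0.115,0.008,-0.03,-0.03,0],[-0.01,0.75,-0.115,0.012,-0.043,-0.039,0],[-0.01,0.885,-0.115,0.012,-0.043,-0.039,0]])

```text
time: 17.58
ee_pos: [0.5252, -0.0322, 0.2521]
eef_rot: [0.989, 0.073, 0.131, -0.009]
ft_force: [0.5, 0.4, -4.9]
width: 0.0108
```

Emit:
play_rows(motion=[[0,0,0,0,0,0,0],[0,0,0,0,0,0,0]])

```text
time: 17.82
ee_pos: [0.5251, -0.0286, 0.252]
eef_rot: [0.989, 0.075, 0.131, -0.01]
ft_force: [0.1, 1.1, -5.6]
width: 0.0107
```

```bash
python3 st.py
python3 - <<'E'
from plan import *
s=r.read_state()
for g,y,t in(([.54,-.2,.27],.225,12),): print(g,rel(g,y,np.radians(t)))
E
```

```text
t 17.825 grip rack [-0.1382 -0.1754  0.2704] tilt 15.1 yaw 0.151
q [-0.14 -0.1   0.13  1.9  -0.03  1.08 -1.43] F [ 0.1  1.1 -5.6] M [-0.03  0.73  0.07] w 0.0107
[0.54, -0.2, 0.27] [-0.0354, 0.8571, -0.0066, 0.0108, -0.0339, -0.0457]
```

Emit:
play_rows(motion=[[0,0.1,0,0.002,-0.008,-0.01,0],[-0.01,0.3,0,0.004,-0.015,-0.02,0],[-0.02,0.52,0,0.007,-0.025,-0.03,0],[-0.035,0.75,-0.007,0.011,-0.034,-0.046,0],[-0.035,0.857,-0.007,0.011,-0.034,-0.046,0]])

```text
time: 18.45
ee_pos: [0.544, -0.2018, 0.2516]
eef_rot: [0.988, 0.111, 0.104, -0.011]
ft_force: [0.3, 1.7, -5.3]
width: 0.0106
```

Emit:
play_rows(motion=[[0,0,0,0,0,0,0],[0,0,0,0,0,0,0]])

```text
time: 18.7
ee_pos: [0.5441, -0.198, 0.2515]
eef_rot: [0.988, 0.113, 0.104, -0.012]
ft_force: [-0.4, 0.7, -5.4]
width: 0.0105
```

```bash
python3 st.py
python3 - <<'E'
from plan import *
s=r.read_state()
JG=(.658,-.215,.225)
for z in(.23,): g=rw(-.029,0,z,JG);print(g,rel(g,.225,np.radians(12)))
E
```

```text
t 18.7 grip rack [-0.1328 -0.3461  0.27  ] tilt 12.0 yaw 0.227
q [ 0.02  0.08  0.34  1.72 -0.15  1.17 -0.94] F [-0.4  0.7 -5.4] M [-0.1   0.62 -0.03] w 0.0105
[np.float64(0.6297309708950006), np.float64(-0.22147008450182062), 0.23] [0.3598, 0.2108, 0.2809, -0.0007, 0.0002, 0.0013]
```

Emit:
play_rows(motion=[[0.06,0.04,0.05,0,0,0,0],[0.18,0.1,0.14,0,0,0,0],[0.28,0.17,0.22,0,0,0,0],[0.36,0.211,0.281,0,0,0,0],[0.36,0.211,0.281,0,0,0,0]])

```text
time: 19.32
ee_pos: [0.634, -0.2202, 0.2102]
eef_rot: [0.988, 0.113, 0.103, -0.013]
ft_force: [-0.6, 0.5, -4.9]
width: 0.0103
```

```bash
cat > chk.py <<'E'
from plan import *
import sys
JG=(.658,-.215,.225)
s=r.read_state();A=Ro.from_quat(s['eef_rot']).as_matrix();g=np.array(s['ee_pos'])-.019*A[:,2];yaw=np.arctan2(A[0,1],-A[1,1])
print('t',s['time'],'g',g.round(4),'target',np.round(rw(-.029,0,.174,JG),4),'yaw',yaw.round(3),'F',np.round(s['ft_force'],1),'M',np.round(s['torque'],2))
p=eyes.camera('top');c=eyes.camera('scene')
for n,q in(('T',p),('S',c)):
  for l in('duplexer_handle','duplexer_foot','duplexer','jig_floor'):
    print(n,l,[(np.round(d['xy'],1).tolist(),round(d['p'],2)) for d in eyes.landmark_of(q,l)[:3]])
  for ph in(-8,0,8):
    M=Ro.from_euler('z',yaw)*Ro.from_euler('y',-np.radians(ph))
    print(' ',ph,proj(q,[g+M.apply(v) for v in([.001,0,0],[-.016,0,-.159],[.029,0,-.159])]).round(1).tolist())
  print('  jig floor',proj(q,rw(0,0,.015,JG)))
np.savez('img.npz',T=p['image'],S=c['image'])
E
python3 chk.py
```

```text
t 19.325 g [ 0.6302 -0.2211  0.2288] target [ 0.6297 -0.2215  0.174 ] yaw 0.228 F [-0.6  0.5 -4.9] M [-0.15  0.8   0.03]
T duplexer_handle []
T duplexer_foot [([275.3, 179.9], 0.65)]
T duplexer [([378.5, 175.2], 0.46)]
T jig_floor [([384.5, 175.7], 0.94), ([382.5, 240.7], 0.87), ([300.4, 169.2], 0.63)]
  -8 [[396.7, 175.7], [390.8, 194.1], [386.9, 181.0]]
  0 [[396.7, 175.6], [388.8, 187.6], [385.3, 174.3]]
  8 [[396.7, 175.6], [387.0, 181.1], [383.8, 167.6]]
  jig floor [[382.84413712 176.81201884]]
S duplexer_handle []
S duplexer_foot [([329.4, 273.3], 0.76)]
S duplexer [([345.8, 271.0], 0.94)]
S jig_floor [([267.6, 275.0], 0.98), ([347.1, 285.8], 0.62)]
  -8 [[340.3, 234.4], [322.9, 274.8], [339.3, 273.5]]
  0 [[340.3, 234.3], [331.0, 274.3], [347.5, 271.6]]
  8 [[340.3, 234.3], [339.2, 273.1], [355.6, 269.1]]
  jig floor [[346.11252701 283.43745996]]
```

```bash
cat > sil.py <<'E'
from plan import *
JG=(.658,-.215,.225)
s=r.read_state();A=Ro.from_quat(s['eef_rot']).as_matrix();g=np.array(s['ee_pos'])-.019*A[:,2];yaw=np.arctan2(A[0,1],-A[1,1])
box=np.array([[x,y,z] for x in(-.016,.074) for y in(-.024,.024) for z in(-.159,-.029)])
def mask(q,ph,d):
    M=Ro.from_euler('z',yaw)*Ro.from_euler('y',-np.radians(ph));m=np.zeros((400,640),np.uint8)
    hs=[box]+[np.array([[x,y0+y,z0+z] for x in(-.04,-.016) for y in(-.008,.008) for z in(-.008,.008)]) for y0,z0 in((0,-.123),(.0115,-.055),(-.0115,-.055))]
    for b in hs: cv2.fillConvexPoly(m,cv2.convexHull(proj(q,g+d+M.apply(b)).round().astype(np.int32)),1)
    return m
for n in('scene','top'):
    q=eyes.camera(n); o=eyes.regions_of(q,'duplexer')
    if not o: print(n,'none');continue
    for k in o[:2]: print(n,k['p'],np.round(k['xy']),k['region'].sum())
    R=o[0]['region']; 
    for ph in(-4,-2,0,2):
        m=mask(q,ph,0)>0
        for row in range(int(o[0]['xy'][1])-16,int(o[0]['xy'][1])+26,6) if ph in(0,) else []:
            a=np.where(R[row])[0];b=np.where(m[row])[0]; print(' row',row,(a.min(),a.max()) if len(a) else None,(b.min(),b.max()) if len(b) else None)
        ys=np.where(R.any(1))[0];yb=np.where(m.any(1))[0];print(' ph',ph,'rows',ys.min(),ys.max(),yb.min(),yb.max(),'iou',(R&m).sum()/(R|m).sum())
E
python3 sil.py
```

```text
scene 0.94 [351. 264.] 1260
 ph -4 rows 232 281 232 283 iou 0.5972354623450906
 ph -2 rows 232 281 231 282 iou 0.6002858504049547
 row 248 (np.int64(321), np.int64(368)) (np.int64(321), np.int64(371))
 row 254 (np.int64(323), np.int64(367)) (np.int64(323), np.int64(370))
 row 260 (np.int64(328), np.int64(366)) (np.int64(324), np.int64(369))
 row 266 (np.int64(321), np.int64(365)) (np.int64(321), np.int64(368))
 row 272 (np.int64(328), np.int64(364)) (np.int64(323), np.int64(367))
 row 278 (np.int64(330), np.int64(352)) (np.int64(332), np.int64(362))
 row 284 None None
 ph 0 rows 232 281 231 282 iou 0.5913875598086125
 ph 2 rows 232 281 230 282 iou 0.5618241654913023
top 0.74 [389. 163.] 328
 ph -4 rows 153 172 153 197 iou 0.3284823284823285
 ph -2 rows 153 172 152 196 iou 0.34044823906083244
 row 147 None None
 row 153 (np.int64(394), np.int64(396)) (np.int64(388), np.int64(398))
 row 159 (np.int64(380), np.int64(399)) (np.int64(379), np.int64(399))
 row 165 (np.int64(376), np.int64(400)) (np.int64(376), np.int64(401))
 row 171 (np.int64(377), np.int64(385)) (np.int64(378), np.int64(402))
 row 177 None (np.int64(379), np.int64(404))
 row 183 None (np.int64(380), np.int64(402))
 ph 0 rows 153 172 151 195 iou 0.3426124197002141
 ph 2 rows 153 172 151 193 iou 0.3519125683060109
```

Run:
```python
import numpy as np
d=np.load('img.npz')
S=d['S'].mean(2);T=d['T'].mean(2)
for row in(246,250,254,258,262): print(row,'L',S[row,316:336].round().astype(int).tolist(),'R',S[row,360:376].round().astype(int).tolist())
print('cols bottom')
for col in(335,345,355): print(col,S[272:300,col].round().astype(int).tolist())
print('T rear');
for col in(382,386,390,394): print(col,T[146:164,col].round().astype(int).tolist())
for row in(160,163): print(row,T[row,372:404].round().astype(int).tolist())
```

```text
246 L [110, 110, 109, 101, 93, 92, 94, 94, 95, 90, 59, 30, 23, 23, 23, 23, 18, 16, 17, 15] R [65, 93, 136, 150, 146, 136, 128, 120, 109, 89, 68, 59, 59, 58, 59, 61]
250 L [109, 110, 110, 110, 100, 84, 78, 81, 84, 87, 77, 53, 23, 12, 19, 23, 25, 18, 12, 10] R [98, 98, 99, 98, 99, 98, 100, 101, 103, 108, 112, 111, 111, 114, 111, 111]
254 L [110, 110, 110, 109, 111, 102, 97, 96, 96, 94, 97, 91, 73, 44, 30, 34, 48, 66, 76, 90] R [98, 98, 99, 99, 99, 99, 100, 102, 106, 111, 111, 110, 110, 111, 111, 111]
258 L [111, 111, 111, 111, 112, 109, 99, 92, 93, 93, 95, 92, 86, 82, 82, 74, 75, 91, 98, 96] R [98, 98, 99, 101, 99, 100, 100, 105, 109, 111, 113, 111, 112, 112, 111, 113]
262 L [111, 111, 110, 112, 111, 112, 111, 111, 110, 107, 103, 97, 87, 88, 88, 87, 89, 95, 99, 98] R [98, 98, 100, 100, 97, 100, 125, 161, 188, 188, 142, 111, 109, 112, 112, 112]
cols bottom
335 [100, 99, 100, 100, 101, 101, 97, 109, 161, 209, 197, 146, 130, 133, 134, 134, 134, 122, 83, 43, 32, 33, 34, 36, 63, 109, 132, 134]
345 [100, 101, 100, 101, 102, 106, 148, 198, 193, 148, 133, 136, 137, 136, 137, 132, 96, 46, 29, 3
[... 185 characters left out ...]
2 [116, 117, 116, 115, 120, 151, 203, 220, 221, 218, 208, 177, 154, 139, 140, 135, 120, 121]
386 [115, 115, 116, 118, 154, 204, 222, 223, 221, 210, 177, 152, 131, 128, 146, 154, 144, 144]
390 [118, 114, 119, 155, 202, 200, 146, 139, 162, 170, 162, 166, 168, 167, 166, 166, 166, 163]
394 [116, 115, 117, 115, 117, 115, 116, 134, 157, 156, 141, 137, 149, 152, 137, 129, 129, 109]
160 [225, 224, 225, 209, 202, 192, 169, 141, 119, 113, 140, 159, 164, 155, 146, 156, 162, 167, 166, 165, 162, 151, 137, 135, 144, 164, 157, 132, 117, 114, 117, 116]
163 [60, 44, 47, 57, 81, 97, 110, 112, 114, 108, 121, 154, 164, 157, 144, 129, 132, 162, 163, 158, 144, 125, 109, 116, 145, 164, 166, 152, 126, 119, 115, 88]
```

```bash
cat > edge.py <<'E'
from plan import *
from scipy.optimize import least_squares
q=eyes.camera('scene')
s=r.read_state();A=Ro.from_quat(s['eef_rot']).as_matrix();g=np.array(s['ee_pos'])-.019*A[:,2];yaw=np.arctan2(A[0,1],-A[1,1])
def col(x,y,row,dx=0,ph=0):
    M=Ro.from_euler('z',yaw)*Ro.from_euler('y',-np.radians(ph))
    P=proj(q,[g+M.apply([x+dx,y,z]) for z in(-.14,-.05)])
    return P[0,0]+(P[1,0]-P[0,0])*(row-P[0,1])/(P[1,1]-P[0,1])
obs=[(.074,-.024,250,368.7),(.074,-.024,254,367.8),(.074,-.024,258,367.4),(-.016,-.024,262,332.7),(-.016,.024,262,327.3)]
for o in obs: print(o,col(*o[:3]).round(1),col(*o[:3],dx=-.004).round(1),col(*o[:3],ph=-3).round(1))
E
python3 edge.py
```

```text
(0.074, -0.024, 250, 368.7) 370.4 368.9 369.6
(0.074, -0.024, 254, 367.8) 369.8 368.3 368.6
(0.074, -0.024, 258, 367.4) 369.1 367.6 367.7
(-0.016, -0.024, 262, 332.7) 334.0 332.4 332.6
(-0.016, 0.024, 262, 327.3) 329.0 327.5 326.4
```

Both cameras agree: the module is upright to within about 2° but sits about 4.5 mm forward of where the grip implies, so I shift by that and lower in steps.

Run:
```python
from plan import *
JG=(.658,-.215,.225)
for z in(.229,.21,.198,.19,.184,.178,.174,.170): print(z,rel(rw(-.0245,0,z,JG),.225,np.radians(12)))
```

```text
0.229 [0.0248, -0.0091, 0.0115, -0.0001, 0.0001, 0.0]
0.21 [0.005, -0.0091, 0.1044, -0.0001, 0.0001, 0.0]
0.198 [-0.0074, -0.0091, 0.1631, -0.0001, 0.0001, 0.0]
0.19 [-0.0157, -0.0091, 0.2022, -0.0001, 0.0001, 0.0]
0.184 [-0.022, -0.0091, 0.2316, -0.0001, 0.0001, 0.0]
0.178 [-0.0282, -0.0091, 0.2609, -0.0001, 0.0001, 0.0]
0.174 [-0.0324, -0.0091, 0.2805, -0.0001, 0.0001, 0.0]
0.17 [-0.0365, -0.009, 0.3, -0.0001, 0.0001, 0.0]
```

Emit:
play_rows(motion=[[0.025,-0.009,0.012,0,0,0,0],[0.015,-0.009,0.058,0,0,0,0],[0.005,-0.009,0.104,0,0,0,0],[-0.007,-0.009,0.163,0,0,0,0],[-0.007,-0.009,0.163,0,0,0,0]])

```text
time: 20.7
ee_pos: [0.6372, -0.2193, 0.1776]
eef_rot: [0.988, 0.112, 0.102, -0.012]
ft_force: [0.5, 0.8, -5.2]
width: 0.0101
```

```bash
python3 chk.py | grep -v "^  [-08]"
python3 - <<'E'
from plan import *
JG=(.658,-.215,.225)
d=np.load('img.npz');S=d['S'].mean(2);T=d['T'].mean(2)
q=eyes.camera('scene');p=eyes.camera('top')
s=r.read_state();A=Ro.from_quat(s['eef_rot']).as_matrix();g=np.array(s['ee_pos'])-.019*A[:,2];yaw=np.arctan2(A[0,1],-A[1,1])
M=Ro.from_euler('z',yaw);f=lambda c,x,y,z:proj(c,g+M.apply([x-.0045,y,z]))[0].round(1)
print('S top rear',f(q,.074,-.024,-.029),'bot rear',f(q,.074,-.024,-.159),'bot front',f(q,-.016,-.024,-.159))
for row in(256,260,264,268,272): print(row,S[row,322:342].round().astype(int).tolist(),S[row,358:374].round().astype(int).tolist())
for col in(338,345,352,360): print(col,S[276:300,col].round().astype(int).tolist())
print('T rear',f(p,.074,-.024,-.029),f(p,.074,.024,-.029))
for c in(388,392,395): print(c,T[146:164,c].round().astype(int).tolist())
for x in(156,160,164): print(x,T[x,370:404].round().astype(int).tolist())
for z in(.198,.19,.184,.178,.174,.170): print(z,rel(rw(-.0245,0,z,JG),.225,np.radians(12)))
E
```

```text
t 20.7 g [ 0.6334 -0.2202  0.1962] target [ 0.6297 -0.2215  0.174 ] yaw 0.225 F [ 0.5  0.8 -5.2] M [-0.1   0.64 -0.01]
T duplexer_handle [([396.8, 175.6], 0.51)]
T duplexer_foot []
T duplexer [([385.2, 177.0], 0.57)]
T jig_floor [([382.8, 175.5], 0.84), ([380.3, 237.9], 0.65)]
  jig floor [[382.84413712 176.81201884]]
S duplexer_handle [([346.3, 278.7], 0.31)]
S duplexer_foot [([330.2, 281.3], 0.69)]
S duplexer [([347.7, 278.9], 0.6)]
S jig_floor [([346.3, 287.2], 0.82), ([269.4, 275.1], 0.55)]
  jig floor [[346.11252701 283.43745996]]
S top rear [370.  253.2] bot rear [365.1 283.1] bot front [332.4 288.5]
256 [88, 84, 82, 83, 81, 69, 40, 21, 18, 18, 18, 14, 19, 18, 18, 13, 13, 12, 12, 11] [79, 86, 94, 96, 95, 93, 97, 98, 98, 99, 99, 103, 108, 111, 110, 112]
260 [109, 97, 92, 92, 92, 91, 86, 55, 25, 20, 26, 31, 23, 13, 13, 14, 18, 25, 33, 39] [98, 98, 98, 97, 99, 99, 99, 99, 98, 98, 102, 111, 109, 111, 112, 112]
264 [110, 99, 82, 78, 75, 79, 78, 75, 67, 65, 63, 68, 86, 97, 100, 99, 96, 98, 98, 95] [98, 99, 99, 98, 98, 100, 100, 99, 96, 101, 155, 222, 208, 143, 109, 111]
268 [108, 108
[... 1202 characters left out ...]
 161, 160, 162, 167, 167, 141, 120, 117, 117, 116, 116, 118, 116, 115]
160 [224, 223, 226, 225, 224, 210, 204, 193, 154, 127, 149, 162, 156, 146, 136, 146, 165, 167, 168, 168, 168, 158, 154, 160, 163, 165, 142, 121, 117, 120, 114, 117, 118, 118]
164 [41, 39, 48, 60, 77, 100, 107, 112, 111, 111, 118, 148, 163, 160, 149, 133, 148, 162, 163, 156, 140, 116, 101, 120, 157, 171, 165, 143, 123, 115, 97, 81, 67, 62]
0.198 [-0.0009, -0.0, 0.0006, -0.0001, 0.0, 0.0]
0.19 [-0.0092, -0.0, 0.0397, -0.0001, 0.0, 0.0]
0.184 [-0.0155, -0.0, 0.069, -0.0001, 0.0, 0.0]
0.178 [-0.0217, -0.0, 0.0984, -0.0001, 0.0, 0.0]
0.174 [-0.0259, -0.0, 0.1179, -0.0001, 0.0, 0.0]
0.17 [-0.03, -0.0, 0.1375, -0.0001, 0.0, 0.0]
```

```bash
cat > edg.py <<'E'
from plan import *
import sys
dx=float(sys.argv[1])
q=eyes.camera('scene');S=q['image'].mean(2)
s=r.read_state();A=Ro.from_quat(s['eef_rot']).as_matrix();g=np.array(s['ee_pos'])-.019*A[:,2];yaw=np.arctan2(A[0,1],-A[1,1])
def col(x,y,row,dx,ph):
    M=Ro.from_euler('z',yaw)*Ro.from_euler('y',-np.radians(ph))
    P=proj(q,[g+M.apply([x+dx,y,z]) for z in(-.159,-.029)])
    return P[0,0]+(P[1,0]-P[0,0])*(row-P[0,1])/(P[1,1]-P[0,1])
R=[];
for row in range(256,282):
    a=S[row]; k=next((c for c in range(352,376) if a[c+1]>104.5 and a[c+2]>104.5),None)
    if k: 
        hi=a[k+3:k+5].mean() ; thr=(99+min(hi,230))/2
        k2=next(c for c in range(352,380) if a[c+1]>thr); R.append((row,k2+(thr-a[k2])/(a[k2+1]-a[k2])))
R=np.array(R)
from scipy.optimize import least_squares
f=lambda u:[col(.074,-.024,r_,u[0],u[1])-c for r_,c in R]
o=least_squares(f,[dx,0],loss='soft_l1',f_scale=.3); print('rear edge fit dx,phi',o.x,'res',np.round(o.fun,1).tolist())
for r_,c in R[::4]: print(r_,round(c,1),col(.074,-.024,r_,dx,0).round(1))
E
python3 edg.py -.0045
```

```text
rear edge fit dx,phi [-0.0097568   2.89620436] res [-1.0, -1.2, -0.7, -0.0, -0.0, 0.0, 0.5, 0.4, -0.1, -0.5, -0.2, 0.2, 0.4, 0.5, 0.6, 0.7, 0.8, 0.8, 0.8, 0.5, 0.0, -0.6, -0.9, -1.3, -1.7, -2.1]
256.0 369.3 369.5
260.0 368.0 368.9
264.0 367.7 368.2
268.0 367.0 367.6
272.0 366.3 366.9
276.0 366.7 366.3
280.0 368.1 365.6
```

Run:
```python
from plan import *
JG=(.658,-.215,.225)
for z in(.19,.184,.178,.174,.170): print(z,rel(rw(-.0235,0,z,JG),.225,np.radians(13)))
```

```text
0.19 [-0.0024, -0.0002, 0.0406, -0.0001, 0.0112, -0.0]
0.184 [-0.0086, -0.0002, 0.0699, -0.0001, 0.0112, -0.0]
0.178 [-0.0149, -0.0002, 0.0993, -0.0001, 0.0112, -0.0]
0.174 [-0.019, -0.0002, 0.1188, -0.0001, 0.0112, -0.0]
0.17 [-0.0232, -0.0002, 0.1384, -0.0001, 0.0112, -0.0]
```

Emit:
play_rows(motion=[[0,0,0.02,0,0.011,0,0],[-0.002,0,0.04,0,0.011,0,0],[-0.008,0,0.07,0,0.011,0,0],[-0.008,0,0.07,0,0.011,0,0]])

```text
time: 21.85
ee_pos: [0.639, -0.2191, 0.1645]
eef_rot: [0.987, 0.112, 0.112, -0.013]
ft_force: [-0.1, -0.1, -6.5]
width: 0.0107
```

```bash
python3 st.py;  python3 - <<'E'
from plan import *
JG=(.658,-.215,.225)
for z in(.184,.178,.174,.170): print(z,rel(rw(-.0235,0,z,JG),.225,np.radians(13)))
E
```

```text
t 21.85 grip rack [-0.0405 -0.3752  0.183 ] tilt 12.9 yaw 0.225
q [ 0.06  0.35  0.33  1.61 -0.28  1.03 -0.86] F [-0.1 -0.1 -6.5] M [-0.1   0.61 -0.  ] w 0.0107
0.184 [0.0023, 0.0014, -0.0047, -0.0005, 0.0011, -0.0]
0.178 [-0.0044, 0.0014, 0.0246, -0.0005, 0.0011, -0.0]
0.174 [-0.0089, 0.0015, 0.044, -0.0005, 0.0011, -0.0]
0.17 [-0.0133, 0.0015, 0.0635, -0.0005, 0.0011, -0.0]
```

Emit:
play_rows(motion=[[0,0,0.012,0,0,0,0],[-0.004,0,0.025,0,0,0,0],[-0.007,0,0.036,0,0,0,0],[-0.009,0,0.044,0,0,0,0],[-0.009,0,0.044,0,0,0,0]])

```text
time: 22.48
ee_pos: [0.6396, -0.2192, 0.1563]
eef_rot: [0.987, 0.112, 0.112, -0.013]
ft_force: [-0.1, 0.8, -6.0]
width: 0.0108
```

```bash
python3 st.py
python3 - <<'E'
from plan import *
JG=(.658,-.215,.225)
for z in(.174,.170): print(z,rel(rw(-.0235,0,z,JG),.225,np.radians(13)))
E
```

```text
t 22.475 grip rack [-0.0399 -0.3754  0.1748] tilt 13.0 yaw 0.225
q [ 0.06  0.36  0.33  1.62 -0.28  1.01 -0.86] F [-0.1  0.8 -6. ] M [-0.23  0.7   0.02] w 0.0108
0.174 [-0.0025, 0.0002, 0.0037, -0.0002, 0.0003, -0.0]
0.17 [-0.007, 0.0002, 0.0232, -0.0002, 0.0003, -0.0]
```

Emit:
play_rows(motion=[[-0.002,0,0.008,0,0,0,0],[-0.004,0,0.016,0,0,0,0],[-0.006,0,0.023,0,0,0,0],[-0.006,0,0.023,0,0,0,0]])

```text
time: 22.98
ee_pos: [0.6418, -0.2195, 0.1558]
eef_rot: [0.987, 0.112, 0.116, -0.012]
ft_force: [-3.4, 2.8, 14.9]
width: 0.0107
```

```bash
python3 st.py
```

```text
t 22.975 grip rack [-0.0379 -0.3759  0.1743] tilt 13.3 yaw 0.225
q [ 0.06  0.36  0.33  1.62 -0.29  1.01 -0.85] F [-3.4  2.8 14.9] M [0.6  0.72 0.14] w 0.0107
```

Emit:
play_rows(motion=[[0,0,0,0,0,0,0],[0,0,0,0,0,0,0],[0,0,-0.008,0,0,0,0]], squeeze=5)

```text
time: 23.35
ee_pos: [0.6402, -0.2192, 0.1546]
eef_rot: [0.987, 0.112, 0.114, -0.013]
ft_force: [1.7, 1.6, -1.6]
width: 0.0117
```

```bash
python3 st.py; python3 chk.py | grep -v "^  [-8]"
```

```text
t 23.35 grip rack [-0.0393 -0.3755  0.1731] tilt 13.1 yaw 0.225
q [ 0.06  0.36  0.33  1.62 -0.28  1.01 -0.85] F [ 1.7  1.6 -1.6] M [0.13 0.04 0.03] w 0.0117
t 23.35 g [ 0.636  -0.2201  0.1731] target [ 0.6297 -0.2215  0.174 ] yaw 0.225 F [ 1.7  1.6 -1.6] M [0.13 0.04 0.03]
T duplexer_handle [([394.6, 174.8], 0.73)]
T duplexer_foot []
T duplexer [([383.5, 174.7], 0.73), ([274.6, 184.3], 0.63), ([381.0, 175.2], 0.51)]
T jig_floor [([383.1, 175.5], 0.73), ([380.5, 238.4], 0.57)]
  0 [[392.8, 176.4], [385.7, 187.8], [382.4, 175.0]]
  jig floor [[382.84413712 176.81201884]]
S duplexer_handle [([269.0, 382.9], 0.23)]
S duplexer_foot [([332.5, 285.8], 0.56)]
S duplexer [([348.9, 283.6], 0.94), ([338.6, 194.9], 0.75), ([329.9, 282.9], 0.36)]
S jig_floor [([342.6, 281.8], 0.9), ([269.2, 276.6], 0.76)]
  0 [[341.5, 248.7], [332.4, 285.9], [348.4, 283.3]]
  jig floor [[346.11252701 283.43745996]]
```

Emit:
play_rows(motion=[[0,0,0,0,0,0,10],[0,0,0,0,0,0,30],[0,0,0,0,0,0,45],[0,0,0,0,0,0,45],[0,0,0,0,0,0,45]])

```text
time: 24.48
ee_pos: [0.6389, -0.2195, 0.153]
eef_rot: [0.987, 0.111, 0.112, -0.013]
ft_force: [-0.9, -0.2, -0.4]
width: 0.0377
```

Emit:
play_rows(motion=[[0,0,-0.05,0,0,0,45],[0,0,-0.15,0,0,0,45],[0,0,-0.35,0,0,0,45],[0,0,-0.6,0,0,0,45],[0,0,-0.6,0,0,0,45]])

```text
time: 25.1
ee_pos: [0.6138, -0.2273, 0.277]
eef_rot: [0.987, 0.111, 0.117, -0.011]
ft_force: [-0.2, 0.4, 0.4]
width: 0.0394
```

```bash
python3 st.py
cat > fin.py <<'E'
from plan import *
JG=(.658,-.215,.225)
for n in('top','scene'):
  q=eyes.camera(n)
  for l in('duplexer','duplexer_handle','duplexer_foot','jig_floor','filter_a'):
    print(n,l,[(np.round(d['xy'],1).tolist(),round(d['p'],2)) for d in eyes.landmark_of(q,l)[:6]])
  print(' expected origin,handle,foot',[proj(q,rw(x,0,z,JG))[0].round(1).tolist() for x,z in((0,.015),(-.028,.174),(-.045,.015))])
  np.save(f'fin_{n}.npy',q['image'])
  if n=='scene': 
    S=q['image'].mean(2)
    for x,y,z0 in((.045,-.024,0),):
      P=proj(q,[rw(x,y,z,JG) for z in(.05,.145)]);print(P.round(1).tolist())
    for row in(258,262,266,270): print(row,S[row,358:378].round().astype(int).tolist())
E
python3 fin.py
```

```text
t 25.1 grip rack [-0.0664 -0.3812  0.2955] tilt 13.4 yaw 0.223
q [ 0.05  0.23  0.36  1.52 -0.23  1.22 -0.89] F [-0.2  0.4  0.4] M [-0.1   0.24  0.03] w 0.0394
top duplexer [([381.6, 175.6], 0.92), ([466.6, 228.5], 0.4), ([322.3, 248.1], 0.32)]
top duplexer_handle [([393.6, 171.8], 0.67)]
top duplexer_foot [([385.9, 189.0], 0.66)]
top jig_floor [([384.3, 172.3], 0.71), ([380.9, 241.1], 0.68), ([323.6, 243.0], 0.56), ([468.1, 227.3], 0.22)]
top filter_a [([259.5, 172.7], 0.92), ([295.8, 163.9], 0.78), ([287.6, 166.7], 0.77), ([244.9, 170.9], 0.75), ([393.2, 172.3], 0.22)]
 expected origin,handle,foot [[382.8, 176.8], [393.4, 178.4], [386.2, 189.6]]
scene duplexer [([347.6, 282.6], 0.78), ([344.2, 286.0], 0.75)]
scene duplexer_handle [([339.7, 250.6], 0.63)]
scene duplexer_foot [([331.0, 285.3], 0.68), ([353.1, 180.6], 0.64)]
scene jig_floor [([270.2, 273.9], 0.89), ([343.6, 282.4], 0.67)]
scene filter_a [([359.8, 210.1], 0.84), ([354.2, 181.3], 0.71), ([346.8, 286.2], 0.43)]
 expected origin,handle,foot [[346.1, 283.4], [339.0, 248.8], [330.1, 286.1]]
[[365.4, 280.8], [369.0, 259.2]]
258 [177, 174, 169, 166, 168, 174, 168, 158, 151, 148, 150, 146, 122, 111, 111, 111, 112, 114, 112, 113]
262 [96, 99, 98, 99, 96, 97, 99, 99, 101, 100, 102, 119, 117, 112, 112, 113, 114, 111, 112, 111]
266 [99, 99, 100, 99, 100, 100, 101, 100, 98, 95, 139, 226, 235, 182, 123, 109, 110, 112, 113, 113]
270 [100, 100, 99, 99, 98, 102, 102, 99, 96, 117, 190, 230, 235, 234, 214, 150, 111, 110, 113, 113]
```

Run:
```python
from plan import *
a=cv2.cvtColor(cv2.imread('pics/top0.png'),cv2.COLOR_BGR2GRAY).astype(np.float32);b=cv2.cvtColor(np.load('fin_top.npy'),cv2.COLOR_RGB2GRAY).astype(np.float32)
for n,(x,y) in dict(f1=(236,178),f2=(253,176),f4=(285,170),f5=(301,169),bottle=(175,225),driver=(323,240),load=(466,228),ref=(258,140)).items():
    t=a[y-9:y+9,x-7:x+7];w=b[y-15:y+15,x-13:x+13];m=cv2.matchTemplate(w,t,cv2.TM_CCOEFF_NORMED);_,v,_,l=cv2.minMaxLoc(m);print(n,round(v,3),(l[0]-6,l[1]-6))
```

```text
f1 0.997 (0, 0)
f2 0.989 (0, 0)
f4 0.97 (0, 0)
f5 0.956 (-1, 0)
bottle 0.995 (0, 0)
driver 0.995 (0, 0)
load 0.24 (6, -3)
ref 0.999 (0, 0)
```

Run:
```python
from plan import *
q=eyes.camera('scene'); print([(np.round(d['xy']),round(d['p'],2)) for d in eyes.landmark_of(q,'dummy_load')[:2]])
print(r.read_state()['ft_force']); print(job.close_job())
```

```text
[(array([270., 386.]), 0.77)]
[-0.28876958  0.49267198  0.44571626]
the job is handed in; nothing more can be done
None
```

I moved the duplexer (the middle module) into the jig with its connectors on the low-bar side, released it and handed the job in at about 25 s. No verdict was given.

**The lift-out:** The first attempt at tilting went wrong. The arm hit the limit of joint 7, which I read as -2.603 against the stated -2.6, and it dragged the module level onto the rack's lip. The wrist felt up to about 35 N while I freed and reseated it. I then regrasped and tipped it to about 22° with the foot behind the lip, letting the handle turn in the pads. After that I lifted it out over the lip and lowered it until it touched the jig floor.

**Last checks:**
- **Duplexer:** its rear edge in the scene picture lies within about 0.2 pixel of where it should be when upright and centred. The detected foot and origin are mostly within about 2 pixels (roughly 5 mm). The handle agrees in the scene view but was about 7 pixels off in the top view.
- **Robot:** it stands about 100 mm clear of the module, with no force on the tool.
- **Filters, bottle and screwdriver:** they match the first picture to within 1 pixel (about 3 mm).
- **Dummy load:** the picture match failed (0.24), but its detected position is within about 2 pixels of the start in both views.

**Not confirmed:** I used up the 12 viewable pictures before the placing, so the final state was checked only by numbers. The tilt step was judged from the arm's position and forces rather than seen.

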